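# Shim the rocking mug stand

### The arm

A 6-joint arm with a two-finger parallel gripper is mounted at the origin on a cart in front of the work surface, level with it; the furniture and walls round the work are solid. World frame = base frame: x ahead of the robot, y to its left, z up, the work surface at z = 0. Lengths are in m, angles in rad, forces in N, time in s.
With the tool pointing down it reaches from about 0.375 to 0.9 m from the base axis. Payload 3.1 kg.
Tool frame: the origin (TCP) lies at the very end of the fingers, on their centre line; the grasp point (between the pads) lies 19 mm behind it (robot.hold_point_z is the z of the grasp point in the tool frame, in m); z points along the fingers, y is the direction in which the jaws open and shut (so a half turn about z gives the same grasp; the last joint's range is limited). The gripper opens to 87 mm and grips with 3 to 60 N. Pads are 19 mm wide; open, the fingers measure 117 mm over their backs; the gripper's body (75 mm by 190 mm) begins 51 mm behind the grasp point.
Start: joints at [-1.377, 0.527, 1.433, -0, 1.181, -0.178], TCP at [0.228, -0.582, 0.223] pointing down, gripper open.
Joint ranges: [-3.08, 3.08], [-0.75, 2.2], [0.22, 2.44], [-1.43, 4.57], [0, 2.65], [-2.85, 2.85]. Speed limits (rad/s): [2.79, 2.79, 3.14, 3.14, 3.14, 3.14].

### API

Orientations are given as a unit quaternion [x, y, z, w].
In Python, from rig import robot, viewer, spotter gives the robot as it stands.
- The arm moves only by the shell command python3 -m crank 'ROWS' [FORCE]. ROWS is text: rows parted by semicolons, each of 7 numbers parted by spaces: the turn, a rotation vector about the tool's x, y, z in units of 5 degrees (1.0 is 5 degrees), then the shift along the tool's x, y, z in units of 40 mm (1.0 is 40 mm), then the gripper's target within -1 to 1 (shut at 1, half-way at 0, fully open at -1). A call has 1 to 5 rows; each row shifts and turns the pose as measured when the row begins, along the tool's axes as they then stand; what a row does not reach is not made up. A row lasts 1/8 s, in which the tool goes at most 62.5 mm and 10.7 degrees, less where a joint would pass 70% of its speed; a pose out of reach is approached as far as the arm can. A call is refused whole if a number of a shift passes 1 or a number of a turn 1, either way. A call with a gripper value outside its range is refused whole. The fingers move at their own pace and stop on an object; FORCE is the grip in N (left out, the last holds). Time passes only in rows, so rows that do not move let the fingers close. It gives the time, the measured TCP pose, the force and the opening at its end, in the units of the state.
- robot.get_obs(): the state, without advancing time (a new reading comes with each control period).
- viewer.camera(name): name is "scene" or "top" or "wrist"; returns a dict with "img" (480x640x3 uint8, red, green, blue), "camera_matrix" (3x3 intrinsics, pixels), "distortion" ([k1, k2, p1, p2, k3] as OpenCV has them; the pictures are not rectified), "xyz" and "attitude" of the camera in the world. Camera axes: x right, y down, z forward; pixel columns grow to the right and rows downward; lengths in m; the calibration is good to about 2 mm. A picture is of the moment at which its call begins. There is no depth.
- robot.hand_in(): hands the job in, once; it reports no verdict.
Trained networks look in a picture, given as the dict that the camera call returned (one of the last four; its "shot" number tells which), for a name from the list of things; names that differ only in an ending like _2 or _b are one class to them, and where a whole thing is asked for, a point or a joint stands for the part that bears it (a point fixed in the world has none). Each returns a list of dicts, best first, with "score" (0 to 1); they miss things now and then, are a little off and sometimes report something else, mostly with a low value. They report only what shows in the picture. A call takes as long as a camera call.
- spotter.boxes_of(name, picture): "at" ([x, y, z] in m, in the coordinates of the camera as it stood for that picture, good to about 4 mm: the middle of the surface that is visible of it).
The state is a dict: "time": time; "q": joint angles; "joint_velocities": joint speeds; "joint_torque": joint torques, N m; "position": TCP position; "tool_rot": TCP orientation; "ft_force": force on the tool from outside, world axes, zero at the start; "moment": the same for the moment, N m; "grip_width": finger opening in m.
Only numpy, scipy, OpenCV 4.12 (cv2) and the standard library are available. Lean on these libraries where they do the work, as an engineer would, in place of code of your own. Each camera call takes 0.05 s, during which the arm holds its last target.

### The job

This mug stand rocks because the rubber foot has come off one of its four legs, the one that points to the left as the robot sees it. Hang the plain white mug by its handle on the arm opposite the bare leg, so that the stand sits firmly on its three good feet; then slide the tapered wooden shim, flat on the worktop and thin end first, in under the end of the bare leg and along it until it drags snugly between leg and worktop, without lifting the leg off level or shoving the stand, and leave the other things alone. Finish while still gripping the shim and holding it at that depth, so that it can be marked for cutting.

Things in the scene. Friction and masses are not known exactly. Their poses are not given: they have to be found in the camera images.
- mug_stand: Loose wooden mug stand, 1 kg, 154 mm tall. Origin on the worktop under its 18 mm post, z up. Its foot is a cross of two flat bars along x and y, 200 x 40 x 16 mm, underside at 8 mm. Rubber feet 8 mm high, 24 mm wide, 84 mm from the post under the +x, -x and -y legs; the +y leg is bare. Two 10 mm round arms: towards +y and -y. It rocks towards the bare leg at a touch.
- peg_root (a point): Where the axis of the arm opposite the bare leg (the stand's -y arm) leaves the post, 127 mm up. The arm is straight, 10 mm thick, and rises 15 degrees outwards. Axes as the stand's.
- peg_tip (a point): End of that same arm's axis (round tip, 6 mm radius): 76 mm further out and 20 mm higher than peg_root. Axes as the stand's.
- bare_leg_end (a point): Middle of the lower edge at the end of the bare leg, 100 mm from the post's axis, 8 mm above the worktop. Axes as the stand's: +y points out along the leg, so the shim goes in towards -y. With the mug on the opposite arm about 3 N lifts this leg: the drag on the shim rises to some 3 to 6 N within a few mm and no further; beyond, the leg rises.
- mug_center (a point): Centre of the loose plain white mug (0.27 to 0.41 kg), 46 mm above its underside: straight round body 66 mm across, 92 mm high, open at the top, wall 4 mm. z up; the handle points to +y. Can be gripped across the body along its x.
- mug_loop (a point): Middle of the opening of the mug's handle, 47 mm from its axis, 49 mm above its underside. Opening 28 mm (mug's y) by 48 mm (z), run through along the mug's x; its upper inner side is 23 mm above this point. The handle is 10 mm thick. Let go on an arm, the mug tips about 60 degrees and hangs below the arm.
- shim_grip (a point): On the middle line of the loose wooden shim, 20 mm from its thick end, 6 mm above its underside. A wedge 160 mm long (x), 32 mm wide (y), 14 mm thick at -x tapering evenly to 2 mm at +x; flat underside, 40 to 65 g, starts flat on the worktop. x points to the thin end, z up. Grip across the width.
- shim_tip (a point): Middle of the shim's thin end, 140 mm ahead of shim_grip, axes as the shim's. The shim is 8 mm thick half-way along, so it starts to bear on the leg with this point about 80 mm in under it.
- rice_jar: Bystander: glass jar of rice with a wooden lid, 84 mm across, 100 mm high; origin under its centre.
- spice_jar: Bystander: small glass spice jar with a black cap, 41 mm across, 105 mm high; origin under its centre.
- lemon: Bystander: a lemon, 74 x 51 x 53 mm; origin under its centre.

How it is judged:
By the outcome, as a careful person would: the job done as asked, in the order asked, and still so for the second after the job is handed in, while the arm keeps its last pose, push and grip.
It also fails if it takes over 67 s, if anything falls off the work surface, if the arm or the gripper's body presses on something with over 40 N, if the wrist force passes 120 N, or if a joint passes its speed limit or range.

## Working session

There is one attempt and no reset: what is moved stays moved. The work goes in short steps, Python scripts to look and compute and a shell command to move; the robot and the scene stay as the last step left them, time stands still between calls to the robot, and variables do not carry over. Pictures are saved under pics/ and viewed, and the job is handed in when it is done.

```bash
ls; mkdir -p pics
python3 - <<'E'
from rig import robot, viewer, spotter
import cv2, numpy as np
for n in ["scene","top","wrist"]:
    c=viewer.camera(n)
    cv2.imwrite(f"pics/{n}0.png",c["img"][:,:,::-1])
    print(n,c["xyz"],c["attitude"],np.array(c["camera_matrix"]).tolist(),c["distortion"])
    for o in ["mug_stand","mug_center","shim_grip","rice_jar","spice_jar","lemon","peg_tip","mug_loop","bare_leg_end","shim_tip","peg_root"]:
        r=spotter.boxes_of(o,c)
        print(o,[(round(d["score"],2),np.round(d["at"],3).tolist(),[k for k in d]) for d in r][:3])
print(robot.get_obs())
E
```

```text
pics
scene [-0.0292204   0.59271305  0.57458891] [-0.38534546  0.77440389 -0.45160206  0.21877631] [[457.46685445905445, 0.0, 321.55955567528036], [0.0, 457.46685445905445, 238.45253992905242], [0.0, 0.0, 1.0]] [-0.09691174  0.          0.          0.          0.        ]
mug_stand [(0.72, [0.116, 0.119, 0.91], ['at', 'score'])]
mug_center [(0.85, [-0.065, 0.132, 0.797], ['at', 'score'])]
shim_grip [(0.73, [-0.147, 0.226, 0.745], ['at', 'score'])]
rice_jar [(0.61, [-0.066, 0.134, 0.796], ['at', 'score']), (0.58, [-0.129, 0.015, 0.989], ['at', 'score'])]
spice_jar [(0.55, [-0.036, 0.0, 1.031], ['at', 'score'])]
lemon [(0.73, [0.174, -0.036, 1.152], ['at', 'score']), (0.17, [0.116, 0.115, 0.912], ['at', 'score'])]
peg_tip [(0.45, [-0.15, 0.223, 0.747], ['at', 'score'])]
mug_loop [(0.58, [-0.062, 0.132, 0.797], ['at', 'score'])]
bare_leg_end [(0.9, [0.116, 0.115, 0.907], ['at', 'score'])]
shim_tip [(0.32, [0.115, 0.116, 0.912], ['at', 'score'])]
peg_root [(0.84, [0.118, 0.115, 0.912], ['at', 'score'])]
top [0.38042672 0.09079871 1.0524428 ] [ 0.74213191 -0.66106131  0.07207522 -0.083924
[... 1564 characters left out ...]
e': 1.8, 'q': array([-1.37651963e+00,  5.27503499e-01,  1.43270694e+00,  1.76962875e-05,
        1.18138203e+00, -1.78514632e-01]), 'joint_velocities': array([ 1.64112854e-03, -1.63910566e-03, -3.89426882e-05, -8.02202443e-04,
        7.87839732e-04, -5.45327201e-04]), 'joint_torque': array([ 2.08854503e-04, -4.40004551e+01, -1.76980108e+01,  6.33623963e-02,
        5.04298811e-02, -2.83179560e-05]), 'position': array([ 0.22765493, -0.58204186,  0.22254403]), 'tool_rot': array([9.82679188e-01, 1.85314901e-01, 8.18616502e-06, 2.70665496e-08]), 'ft_force': array([ 0.32036008,  0.66364253, -0.4911784 ]), 'moment': array([ 0.00300895, -0.05886624,  0.03723202]), 'grip_width': 0.0868348466983335}
```

View pics/scene0.png

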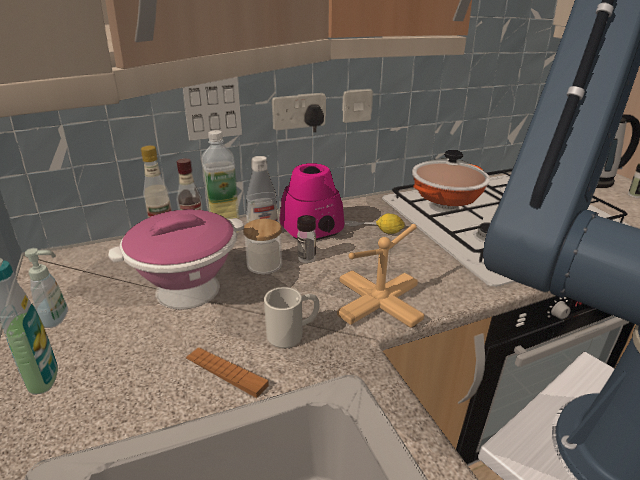

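View pics/top0.png

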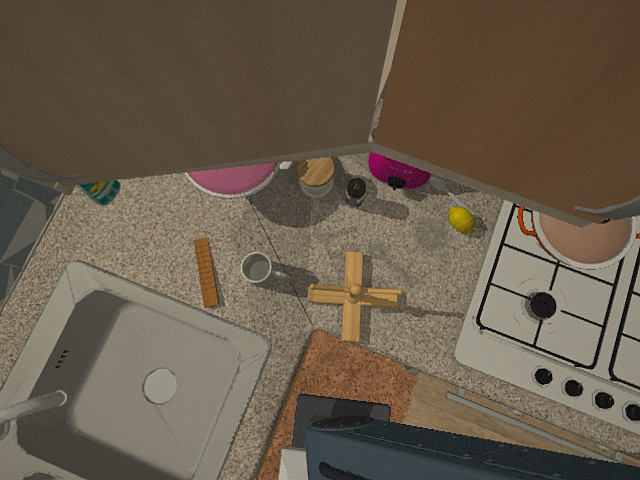

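View pics/wrist0.png

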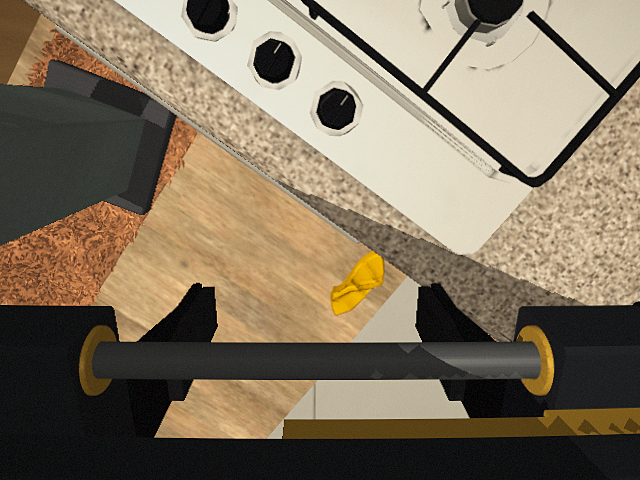

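```bash
cat > h.py <<'E'
import numpy as np, cv2, pickle
from scipy.spatial.transform import Rotation as R
def ray(c,uv):
    p=cv2.undistortPoints(np.array([[uv]],float),np.array(c["camera_matrix"]),np.array(c["distortion"])).ravel()
    d=R.from_quat(c["attitude"]).apply([p[0],p[1],1.]); return np.array(c["xyz"],float),d/np.linalg.norm(d)
def plane(c,uv,z):
    o,d=ray(c,uv); return o+d*(z-o[2])/d[2]
def tri(a,ua,b,ub):
    o1,d1=ray(a,ua);o2,d2=ray(b,ub)
    A=np.stack([d1,-d2],1); t=np.linalg.lstsq(A,o2-o1,rcond=None)[0]
    p,q=o1+t[0]*d1,o2+t[1]*d2
    return (p+q)/2,np.linalg.norm(p-q)
def world(c,at): return np.array(c["xyz"])+R.from_quat(c["attitude"]).apply(at)
def proj(c,P):
    r=R.from_quat(c["attitude"]).inv(); pc=r.apply(np.atleast_2d(P)-c["xyz"])
    return cv2.projectPoints(pc,np.zeros(3),np.zeros(3),np.array(c["camera_matrix"]),np.array(c["distortion"]))[0][:,0]
def shot(n,name,crop=None,sc=1):
    from rig import viewer
    c=viewer.camera(n); pickle.dump(c,open(f"pics/{name}.pkl","wb")); save(c["img"],name,crop,sc); return c
def load(name): return pickle.load(open(f"pics/{name}.pkl","rb"))
def save(img,name,crop=None,sc=1):
    if crop: img=img[crop[1]:crop[3],crop[0]:crop[2]]
    cv2.imwrite(f"pics/{name}.png",cv2.resize(np.ascontiguousarray(img[:,:,::-1]),None,fx=sc,fy=sc,interpolation=cv2.INTER_CUBIC))
E
python3 - <<'E'
from h import *
s=shot("scene","s1",(180,220,440,400),3);t=shot("top","t1",(180,200,440,400),3)
for n,d in {"stand":([0.116,0.119,0.91],[0.063,0.131,1.028]),"mug":([-0.065,0.132,0.797],[-0.144,0.075,1.014]),"shim":([-0.147,0.226,0.745],[-0.271,0.082,1.054]),"rice":([-0.129,0.015,0.989],[-0.018,-0.134,1.006]),"spice":([-0.036,0,1.031],[0.071,-0.102,0.994]),"lemon":([0.174,-0.036,1.152],[0.309,-0.042,1.04])}.items():
    print(n,world(s,d[0]).round(3),world(t,d[1]).round(3))
E
```

```text
stand [0.478 0.053 0.021] [0.485 0.044 0.021]
mug [0.505 0.26  0.064] [0.512 0.255 0.047]
shim [0.482 0.381 0.007] [0.499 0.382 0.007]
rice [0.722 0.175 0.069] [0.727 0.153 0.101]
spice [0.701 0.074 0.062] [0.704 0.061 0.105]
lemon [ 0.671 -0.168  0.036] [ 0.684 -0.181  0.046]
```

View pics/s1.png

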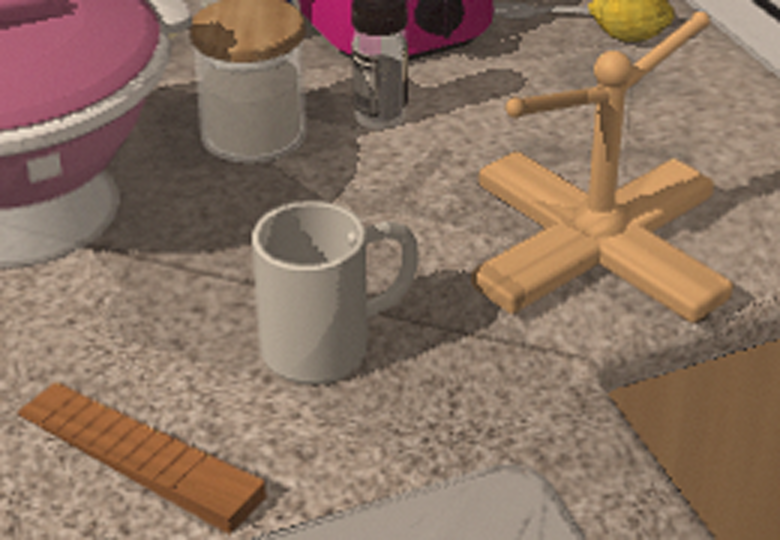

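View pics/t1.png

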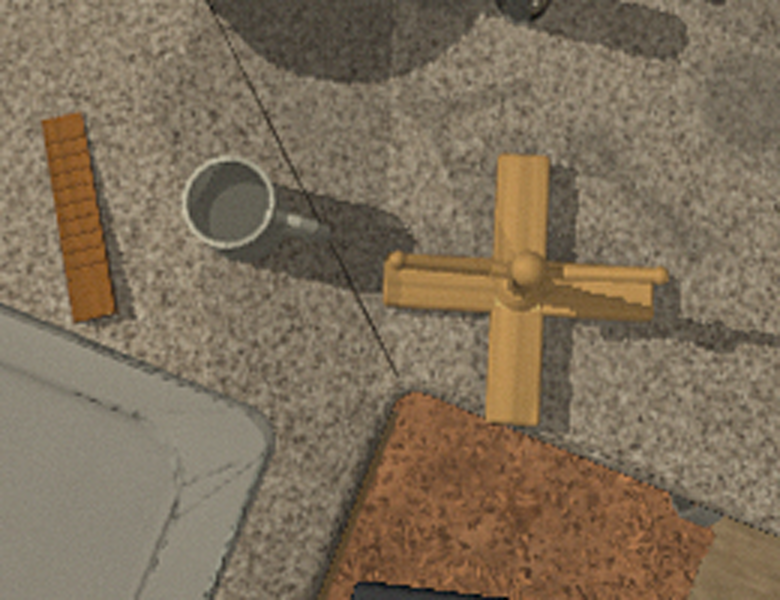

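Run:
```python
from h import *
s=load("s1");t=load("t1")
S=lambda u,v:(180+u/3-0.33,220+v/3-.33); T=lambda u,v:(180+u/3-.33,200+v/3-.33)
for n,a,b in [("ball",(613,68),(528,267)),("tipR",(702,19),(660,275)),("tipL",(514,106),(397,259)),
  ("legL mid top-end",(499,290),(388,283)),("legR",(697,176),(653,298)),("leg far",(505,165),(523,156)),("leg near",(717,297),(512,423)),
  ("shim thin c1",(60,383),(82,114)),("shim thin c2",(20,411),(43,121)),("thick bl",(228,518),(77,322)),("thick br",(265,480),(116,314)),
  ("mug rim far-left",(309,236),(229,202))]:
    p,e=tri(s,S(*a),t,T(*b)); print(n,p.round(4),round(e,4))
print("legs z=.024:",[plane(t,T(*p),.024)[:2].round(4).tolist() for p in [(385,283),(653,298),(523,155),(512,425)]])
print("mug rim",plane(t,T(229,203),.092).round(4),"handle",plane(t,T(310,224),.07).round(4))
```

```text
ball [0.4877 0.0448 0.1422] 0.0006
tipR [ 0.4917 -0.0405  0.1483] 0.0007
tipL [0.4827 0.1306 0.1483] 0.0004
legL mid top-end [0.4786 0.1403 0.0171] 0.0011
legR [ 0.4906 -0.0556  0.0164] 0.0001
leg far [0.5837 0.0492 0.0185] 0.0052
leg near [0.3879 0.0383 0.0202] 0.0021
shim thin c1 [ 5.832e-01  3.936e-01 -2.000e-04] 0.0001
shim thin c2 [5.743e-01 4.227e-01 3.000e-04] 0.0007
thick bl [0.4251 0.3682 0.0095] 0.0023
thick br [0.4341 0.3397 0.0121] 0.0022
mug rim far-left [0.5158 0.2551 0.089 ] 0.0009
legs z=.024: [[0.478, 0.1426], [0.4898, -0.0545], [0.5853, 0.0513], [0.3873, 0.039]]
mug rim [0.5143 0.2542 0.092 ] handle [0.5091 0.1984 0.07  ]
```

```bash
cat >> h.py <<'E'
def toolrot(hy,tilt=0):
    "tool down, jaw heading hy deg; tilt deg about tool y afterwards"
    return R.from_euler('z',hy+90,degrees=True)*R.from_euler('x',180,degrees=True)*R.from_euler('y',tilt,degrees=True)
def plan(p,hy,tilt=0,n=None,start=None,rate=.9):
    from rig import robot
    if start is None:
        o=robot.get_obs(); P=np.array(o["position"]); Q=R.from_quat(o["tool_rot"])
    else: P,Q=start
    T=toolrot(hy,tilt); p=np.array(p,float)
    rv=(Q.inv()*T).as_rotvec(degrees=True)
    d=p-P
    if n is None:
        n=int(np.ceil(max(np.linalg.norm(d)/(.036),abs(rv).max()/4.9,1)))
    print("n",n,"rotvec",rv.round(1),"d",d.round(4))
    rows=[]
    for i in range(n):
        Qi=Q*R.from_rotvec(rv*i/n,degrees=True)
        sh=Qi.inv().apply(d/n)/.04
        rows.append(" ".join(f"{x:.2f}" for x in list(rv/n/5)+list(sh)))
    print("\n".join(rows)); return p,T
def st():
    from rig import robot
    o=robot.get_obs(); Q=R.from_quat(o["tool_rot"]); y=Q.apply([0,1,0]);z=Q.apply([0,0,1])
    print("t",round(o["time"],2),"p",np.round(o["position"],4),"hy",round(np.degrees(np.arctan2(y[1],y[0])),2),"z",z.round(3),"F",np.round(o["ft_force"],2),"M",np.round(o["moment"],2),"w",round(o["grip_width"],4),"q",np.round(np.degrees(o["q"]),0))
E
python3 - <<'E'
from h import *
st(); plan([.515,.255,.20],-6)
E
```

```text
t 1.9 p [ 0.2276 -0.582   0.2225] hy -68.64 z [-0.  0. -1.] F [ 0.39  0.42 -0.33] M [ 0.08 -0.05  0.01] w 0.0872 q [-79.  30.  82.  -0.  68. -10.]
n 25 rotvec [ -0.   -0.  -62.6] d [ 0.2874  0.837  -0.0225]
-0.00 -0.00 -0.50 0.57 -0.67 0.02
-0.00 -0.00 -0.50 0.60 -0.65 0.02
-0.00 -0.00 -0.50 0.63 -0.62 0.02
-0.00 -0.00 -0.50 0.66 -0.59 0.02
-0.00 -0.00 -0.50 0.68 -0.56 0.02
-0.00 -0.00 -0.50 0.71 -0.53 0.02
-0.00 -0.00 -0.50 0.73 -0.50 0.02
-0.00 -0.00 -0.50 0.75 -0.47 0.02
-0.00 -0.00 -0.50 0.77 -0.44 0.02
-0.00 -0.00 -0.50 0.79 -0.40 0.02
-0.00 -0.00 -0.50 0.80 -0.37 0.02
-0.00 -0.00 -0.50 0.82 -0.33 0.02
-0.00 -0.00 -0.50 0.83 -0.30 0.02
-0.00 -0.00 -0.50 0.85 -0.26 0.02
-0.00 -0.00 -0.50 0.86 -0.22 0.02
-0.00 -0.00 -0.50 0.87 -0.19 0.02
-0.00 -0.00 -0.50 0.87 -0.15 0.02
-0.00 -0.00 -0.50 0.88 -0.11 0.02
-0.00 -0.00 -0.50 0.88 -0.07 0.02
-0.00 -0.00 -0.50 0.88 -0.03 0.02
-0.00 -0.00 -0.50 0.88 0.01 0.02
-0.00 -0.00 -0.50 0.88 0.05 0.02
-0.00 -0.00 -0.50 0.88 0.08 0.02
-0.00 -0.00 -0.50 0.88 0.12 0.02
-0.00 -0.00 -0.50 0.87 0.16 0.02
```

```bash
python3 -m crank '0 0 -0.5 0.58 -0.66 0 -1; 0 0 -0.5 0.6 -0.65 0 -1; 0 0 -0.5 0.63 -0.62 0 -1; 0 0 -0.5 0.66 -0.59 0 -1; 0 0 -0.5 0.68 -0.56 0 -1'; python3 -m crank '0 0 -0.5 0.7 -0.53 0 -1; 0 0 -0.5 0.73 -0.5 0 -1; 0 0 -0.5 0.75 -0.47 0 -1; 0 0 -0.5 0.77 -0.44 0 -1; 0 0 -0.5 0.79 -0.4 0 -1'; python3 -c "
from h import *
st(); plan([.515,.255,.20],-6)"
```

```text
time: 2.52
position: [0.2863, -0.4142, 0.2223]
tool_rot: [0.956, 0.293, 0.0, 0.002]
ft_force: [-0.0, -0.7, -0.7]
grip_width: 0.0872
time: 3.15
position: [0.3452, -0.2421, 0.2228]
tool_rot: [0.918, 0.398, 0.0, 0.004]
ft_force: [0.1, -0.2, 0.1]
grip_width: 0.0868
t 3.15 p [ 0.3452 -0.2421  0.2228] hy -43.13 z [ 0.004 -0.007 -1.   ] F [ 0.13 -0.19  0.13] M [-0.05 -0.06 -0.02] w 0.0868 q [-50.  14. 110.  -0.  55.  -7.]
n 15 rotvec [  0.4   0.3 -37.1] d [ 0.1698  0.4971 -0.0228]
0.00 0.00 -0.50 0.80 -0.36 0.03
0.00 0.00 -0.50 0.81 -0.33 0.03
0.00 0.00 -0.50 0.83 -0.29 0.03
0.00 0.00 -0.50 0.84 -0.25 0.03
0.00 0.00 -0.50 0.85 -0.22 0.03
0.00 0.00 -0.50 0.86 -0.18 0.04
0.00 0.00 -0.50 0.86 -0.14 0.04
0.00 0.00 -0.50 0.87 -0.11 0.04
0.00 0.00 -0.50 0.87 -0.07 0.04
0.00 0.00 -0.50 0.87 -0.03 0.04
0.00 0.00 -0.50 0.88 0.01 0.04
0.00 0.00 -0.50 0.87 0.05 0.04
0.00 0.00 -0.50 0.87 0.08 0.04
0.00 0.00 -0.50 0.87 0.12 0.04
0.00 0.00 -0.50 0.86 0.16 0.04
```

```bash
python3 -m crank '0 0 -0.5 0.8 -0.36 0 -1; 0 0 -0.5 0.82 -0.33 0 -1; 0 0 -0.5 0.83 -0.29 0 -1; 0 0 -0.5 0.84 -0.25 0 -1; 0 0 -0.5 0.85 -0.22 0 -1'; python3 -m crank '0 0 -0.5 0.86 -0.18 0 -1; 0 0 -0.5 0.86 -0.14 0 -1; 0 0 -0.5 0.87 -0.11 0 -1; 0 0 -0.5 0.87 -0.07 0 -1; 0 0 -0.5 0.87 -0.03 0 -1'; python3 -m crank '0 0 -0.5 0.88 0.01 0.1 -1; 0 0 -0.5 0.87 0.05 0.1 -1; 0 0 -0.5 0.87 0.08 0.1 -1; 0 0 -0.5 0.87 0.12 0.1 -1; 0 0 -0.5 0.86 0.16 0.1 -1'; python3 -c "
from h import *
st(); plan([.515,.255,.15],-6)
c=shot('wrist','w1')"
```

```text
time: 3.78
position: [0.404, -0.0708, 0.2232]
tool_rot: [0.867, 0.498, 0.001, 0.006]
ft_force: [0.2, -0.1, 0.1]
grip_width: 0.087
time: 4.4
position: [0.461, 0.101, 0.2235]
tool_rot: [0.806, 0.592, 0.002, 0.008]
ft_force: [0.6, -0.4, 0.8]
grip_width: 0.0866
time: 5.03
position: [0.5169, 0.2739, 0.2031]
tool_rot: [0.733, 0.68, 0.002, 0.009]
ft_force: [0.4, -0.0, 1.1]
grip_width: 0.0869
t 5.03 p [0.5169 0.2739 0.2031] hy -4.35 z [ 0.016 -0.01  -1.   ] F [ 0.43 -0.    1.11] M [-0.02 -0.11 -0.03] w 0.0869 q [17. 28. 90. -1. 61. 22.]
n 2 rotvec [1.  0.5 1.6] d [-0.0019 -0.0189 -0.0531]
0.10 0.05 0.16 -0.23 -0.02 0.67
0.10 0.05 0.16 -0.23 -0.01 0.67
```

View pics/w1.png

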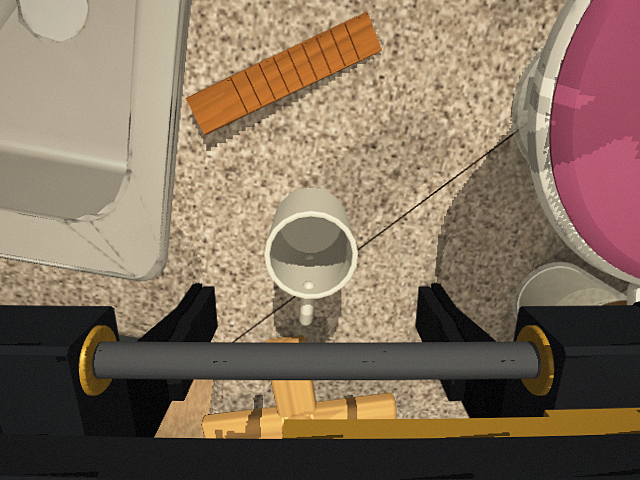

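```bash
python3 -c "
from h import *
c=load('w1')
a=plane(c,(311,254.5),.092);b=plane(c,(306,321),.075);b2=plane(c,(307,303),.083);print(a,b,b2,np.degrees(np.arctan2(*(b-a)[1::-1])))
for f,z in [((188,98),.014),((206,134),.014),((368,13),.002),((382,47),.002)]: print(plane(c,f,z).round(4))
"
```

```text
[0.51365414 0.25743232 0.092     ] [0.50501758 0.19626024 0.075     ] [0.5074235  0.21579079 0.083     ] -98.03616929611289
[0.4241 0.3699 0.014 ]
[0.4343 0.3407 0.014 ]
[0.5725 0.4234 0.002 ]
[0.5828 0.3975 0.002 ]
```

```bash
python3 -c "
from h import *
st(); a=plan([.5145,.2555,.13],-7.5); plan([.5145,.2555,.037],-7.5,start=a)"
```

```text
t 5.08 p [0.5185 0.2779 0.2028] hy -4.21 z [ 0.019 -0.006 -1.   ] F [ 0.85  3.06 -0.08] M [ 0.16 -0.19 -0.05] w 0.0873 q [18. 28. 89. -1. 61. 22.]
n 3 rotvec [1.1 0.2 3.3] d [-0.004  -0.0224 -0.0728]
0.08 0.02 0.22 -0.19 -0.03 0.61
0.08 0.02 0.22 -0.19 -0.02 0.61
0.08 0.02 0.22 -0.19 -0.02 0.61
n 3 rotvec [0. 0. 0.] d [ 0.     0.    -0.093]
0.00 0.00 0.00 0.00 -0.00 0.78
0.00 0.00 0.00 0.00 -0.00 0.78
0.00 0.00 0.00 0.00 -0.00 0.78
```

```bash
python3 -m crank '0.1 0.05 0.22 -0.19 -0.02 0.5 -1; 0.1 0 0.22 -0.19 -0.02 0.6 -1; 0 0 0.22 -0.19 -0.02 0.6 -1; 0 0 0 0 0 0 -1'; python3 -c "
from h import *
st(); plan([.5145,.2555,.037],-7.5)"
```

```text
time: 5.58
position: [0.5158, 0.2571, 0.1337]
tool_rot: [0.751, 0.66, 0.002, 0.001]
ft_force: [-0.7, -0.2, -0.1]
grip_width: 0.0869
t 5.58 p [0.5158 0.2571 0.1337] hy -7.42 z [ 0.005  0.001 -1.   ] F [-0.7  -0.15 -0.15] M [-0.03 -0.09  0.  ] w 0.0869 q [15. 33. 94. -0. 53. 23.]
n 3 rotvec [ 0.3 -0.1  0.1] d [-0.0013 -0.0016 -0.0967]
0.02 -0.01 0.01 -0.02 -0.01 0.81
0.02 -0.01 0.01 -0.02 -0.01 0.81
0.02 -0.01 0.01 -0.01 -0.01 0.81
```

```bash
python3 -m crank '0 0 0 -0.02 -0.02 0.8 -1; 0 0 0 -0.02 -0.01 0.8 -1; 0 0 0 -0.01 -0.01 0.8 -1; 0 0 0 0 0 0 1; 0 0 0 0 0 0 1' 25; python3 -m crank '0 0 0 0 0 0 1;0 0 0 0 0 0 1'; python3 -c "
from h import *
st()"
```

```text
time: 6.2
position: [0.5209, 0.258, 0.0422]
tool_rot: [0.751, 0.66, 0.008, 0.004]
ft_force: [-2.0, 0.9, -0.2]
grip_width: 0.0742
time: 6.45
position: [0.5216, 0.2586, 0.0445]
tool_rot: [0.751, 0.66, 0.01, 0.004]
ft_force: [0.2, 0.3, -2.8]
grip_width: 0.0644
t 6.45 p [0.5216 0.2586 0.0445] hy -7.35 z [ 0.02   0.006 -1.   ] F [ 0.18  0.32 -2.78] M [-0.01 -0.1   0.02] w 0.0644 q [15. 41. 97.  0. 41. 23.]
```

```bash
python3 -m crank '0 0 0 0 0 -0.6 1;0 0 0 0 0 -0.9 1; 0 0 0 0 0 -0.9 1; 0 0 0 0 0 -0.9 1; 0 0 0 0 0 -0.9 1' ; python3 -c "
from h import *
st(); plan([.4463,-.0725,.235],93.3)"
```

```text
time: 7.08
position: [0.5171, 0.2567, 0.2159]
tool_rot: [0.751, 0.66, 0.008, 0.004]
ft_force: [0.6, 0.4, -3.1]
grip_width: 0.0646
t 7.08 p [0.5171 0.2567 0.2159] hy -7.36 z [ 0.017  0.005 -1.   ] F [ 0.63  0.41 -3.12] M [ 0.01 -0.11 -0.05] w 0.0646 q [15. 27. 90.  0. 62. 23.]
n 21 rotvec [   1.1    0.5 -100.6] d [-0.0708 -0.3292  0.0191]
0.01 0.01 -0.96 -0.40 -0.03 -0.03
0.01 0.01 -0.96 -0.40 -0.07 -0.03
0.01 0.01 -0.96 -0.39 -0.10 -0.03
0.01 0.01 -0.96 -0.38 -0.13 -0.03
0.01 0.01 -0.96 -0.37 -0.16 -0.03
0.01 0.01 -0.96 -0.35 -0.19 -0.03
0.01 0.01 -0.96 -0.33 -0.22 -0.03
0.01 0.01 -0.96 -0.31 -0.25 -0.03
0.01 0.01 -0.96 -0.29 -0.27 -0.03
0.01 0.01 -0.96 -0.27 -0.30 -0.03
0.01 0.01 -0.96 -0.24 -0.32 -0.03
0.01 0.01 -0.96 -0.22 -0.34 -0.03
0.01 0.01 -0.96 -0.19 -0.35 -0.03
0.01 0.01 -0.96 -0.16 -0.37 -0.03
0.01 0.01 -0.96 -0.12 -0.38 -0.03
0.01 0.01 -0.96 -0.09 -0.39 -0.02
0.01 0.01 -0.96 -0.06 -0.40 -0.02
0.01 0.01 -0.96 -0.03 -0.40 -0.02
0.01 0.01 -0.96 0.01 -0.40 -0.02
0.01 0.01 -0.96 0.04 -0.40 -0.02
0.01 0.01 -0.96 0.07 -0.39 -0.02
```

```bash
python3 -m crank '0 0.05 -0.96 -0.4 -0.03 -0.2 1; 0.05 0 -0.96 -0.4 -0.07 -0.2 1; 0.05 0 -0.96 -0.39 -0.1 -0.1 1; 0 0 -0.96 -0.38 -0.13 -0.05 1; 0 0 -0.96 -0.37 -0.16 0 1'; python3 -m crank '0 0 -0.96 -0.35 -0.19 0 1; 0 0 -0.96 -0.33 -0.22 0 1; 0 0 -0.96 -0.31 -0.25 0 1; 0 0 -0.96 -0.29 -0.27 0 1; 0 0 -0.96 -0.27 -0.3 0 1';  python3 -c "
from h import *
st(); plan([.4463,-.0725,.235],93.3)"
```

```text
time: 7.7
position: [0.5023, 0.1767, 0.2441]
tool_rot: [0.591, 0.807, 0.012, 0.006]
ft_force: [0.4, 0.2, -3.0]
grip_width: 0.0644
time: 8.32
position: [0.4858, 0.0954, 0.2447]
tool_rot: [0.403, 0.915, 0.011, 0.011]
ft_force: [0.2, -0.1, -3.0]
grip_width: 0.0643
t 8.32 p [0.4858 0.0954 0.2447] hy 42.44 z [ 0.028  0.011 -1.   ] F [ 0.2  -0.08 -3.04] M [ 0.07 -0.04 -0.02] w 0.0643 q [ -2.  18. 100.   1.  61. -45.]
n 11 rotvec [  1.2   1.3 -50.9] d [-0.0395 -0.1679 -0.0097]
0.02 0.02 -0.92 -0.22 -0.32 0.02
0.02 0.02 -0.92 -0.19 -0.34 0.02
0.02 0.02 -0.92 -0.17 -0.36 0.02
0.02 0.02 -0.92 -0.14 -0.37 0.02
0.02 0.02 -0.92 -0.11 -0.38 0.02
0.02 0.02 -0.92 -0.08 -0.38 0.02
0.02 0.02 -0.92 -0.04 -0.39 0.02
0.02 0.02 -0.92 -0.01 -0.39 0.02
0.02 0.02 -0.92 0.02 -0.39 0.02
0.02 0.02 -0.92 0.05 -0.39 0.02
0.02 0.02 -0.92 0.08 -0.38 0.02
```

```bash
python3 -m crank '0.05 0.05 -0.92 -0.22 -0.32 0 1; 0.05 0.05 -0.92 -0.19 -0.34 0 1; 0 0 -0.92 -0.17 -0.36 0 1; 0 0 -0.92 -0.14 -0.37 0 1; 0 0 -0.92 -0.11 -0.38 0 1'; python3 -m crank '0.05 0.05 -0.92 -0.08 -0.38 0 1; 0.05 0.05 -0.92 -0.04 -0.39 0 1; 0 0 -0.92 -0.01 -0.39 0 1; 0 0 -0.92 0.02 -0.39 0 1; 0 0 -0.92 0.05 -0.39 0 1';  python3 -c "
from h import *
st(); a=plan([.4463,-.0725,.20],93.3)
s=shot('scene','s2',(300,120,500,300),4);t=shot('top','t2',(280,220,460,400),4)"
```

```text
time: 8.95
position: [0.4668, 0.0158, 0.2454]
tool_rot: [0.206, 0.979, 0.006, 0.009]
ft_force: [-0.3, 0.6, -3.6]
grip_width: 0.0643
time: 9.57
position: [0.4485, -0.0633, 0.2468]
tool_rot: [-0.0, 1.0, 0.0, 0.006]
ft_force: [-0.3, -0.2, -2.9]
grip_width: 0.0642
t 9.57 p [ 0.4485 -0.0633  0.2468] hy 90.04 z [ 0.013  0.001 -1.   ] F [-0.27 -0.22 -2.92] M [ 0.11 -0.08 -0.  ] w 0.0642 q [ -22.   15.  105.    0.   60. -113.]
n 2 rotvec [ 0.   0.7 -3.3] d [-0.0022 -0.0092 -0.0468]
0.00 0.07 -0.33 0.03 -0.12 0.58
0.00 0.07 -0.33 0.03 -0.11 0.58
```

View pics/s2.png

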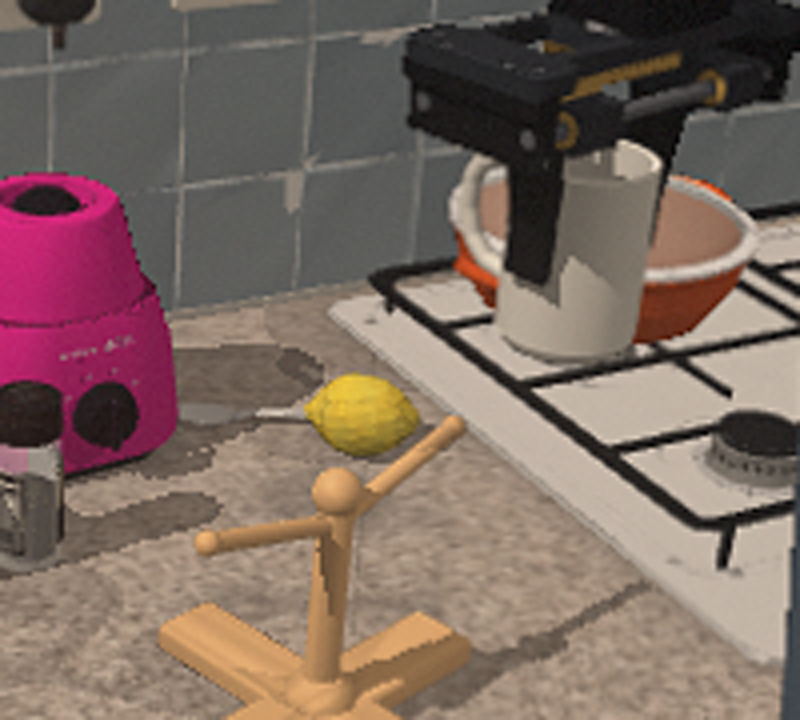

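View pics/t2.png

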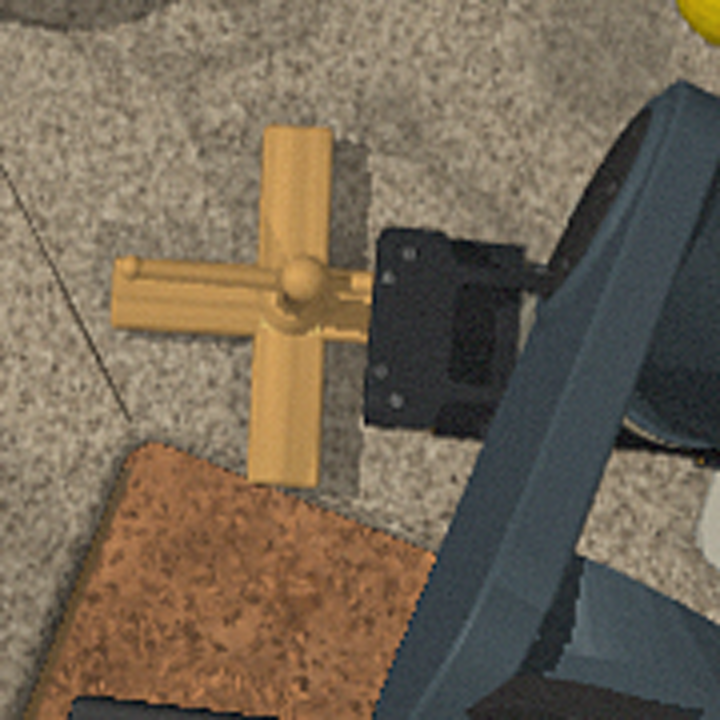

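```bash
cat >> h.py <<'E'
def mugpts(c,Qm):
    "c: mug centre, Qm: mug rotation -> outline points"
    a=np.linspace(0,2*np.pi,60); ring=lambda z,r:np.c_[r*np.cos(a),r*np.sin(a),0*a+z]
    lo=np.c_[0*a,.047+.014*np.cos(a),.003+.024*np.sin(a)]
    return [c+Qm.apply(x) for x in (ring(.046,.033),ring(-.046,.033),lo)]
def standpts(c,yaw):
    Q=R.from_euler('z',yaw,degrees=True); o=np.array([*c,0])
    L=[]
    for z in(.024,):
        L.append([(-.1,-.02,z),(.1,-.02,z),(.1,.02,z),(-.1,.02,z),(-.1,-.02,z)]);L.append([(-.02,-.1,z),(.02,-.1,z),(.02,.1,z),(-.02,.1,z),(-.02,-.1,z)])
    L.append([(0,-.085,.147),(0,-.009,.127)]);L.append([(0,.085,.147),(0,.009,.127)]);L.append([(0,0,0),(0,0,.15)])
    return [o+Q.apply(np.array(x)) for x in L]
def draw(c,polys,name,crop,sc,col=(255,0,0)):
    img=cv2.resize(c["img"][crop[1]:crop[3],crop[0]:crop[2]],None,fx=sc,fy=sc,interpolation=cv2.INTER_CUBIC)
    for P in polys:
        u=(proj(c,P)+.5-np.array(crop[:2]))*sc-.5
        cv2.polylines(img,[np.round(u).astype(int)],False,col,1,cv2.LINE_AA)
    save(img,name)
E
python3 - <<'E'
from h import *
s=load('s2');t=load('t2')
p=np.array([.4485,-.0633,.2468]);
Qm=R.from_euler('z',90.04+7.4-97.4-90,degrees=True)
sp=standpts((.4865,.045),3.3)
draw(s,mugpts(p+[-.003,0,.0015],Qm)+sp,'s2d',(300,120,500,300),4)
draw(t,sp,'t2d',(280,220,460,400),4)
E
```

```text
(no output)
```

View pics/s2d.png

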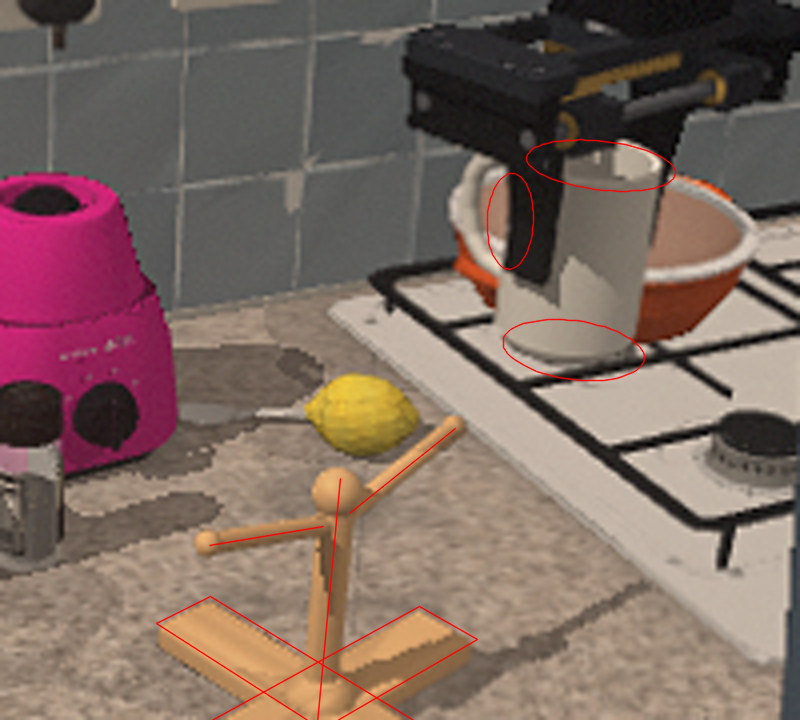

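View pics/t2d.png

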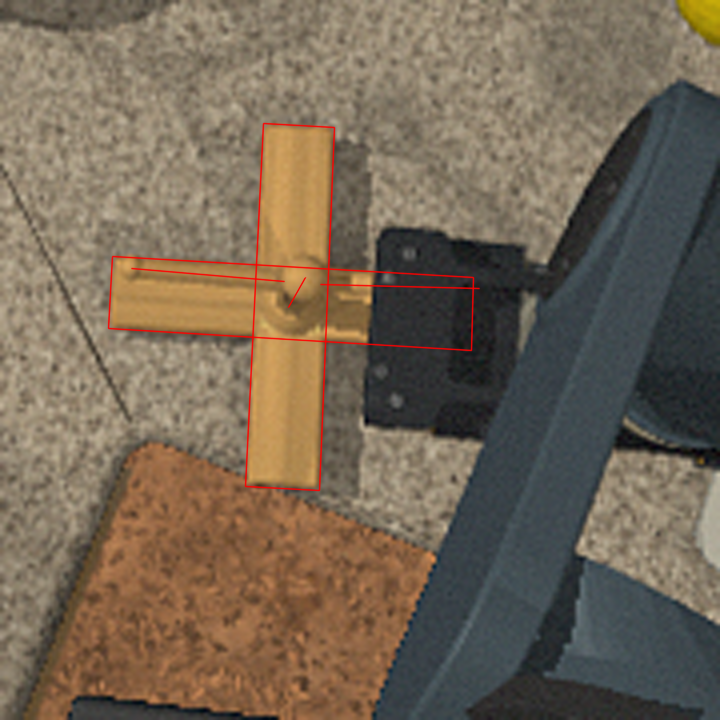

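Run:
```python
from h import *
s=load('s2')
p=np.array([.4485,-.0633,.2468]);
Qm=R.from_euler('z',-90.,degrees=True)
draw(s,[],'s2e',(405,145,475,215),8)
draw(s,mugpts(p+[-.0,-.00,.005],Qm),'s2f',(405,145,475,215),8)
a=cv2.imread('pics/s2e.png');b=cv2.imread('pics/s2f.png');cv2.imwrite('pics/s2g.png',cv2.resize(np.hstack([a,b]),(800,400)))
```

```text
(no output)
```

View pics/s2g.png

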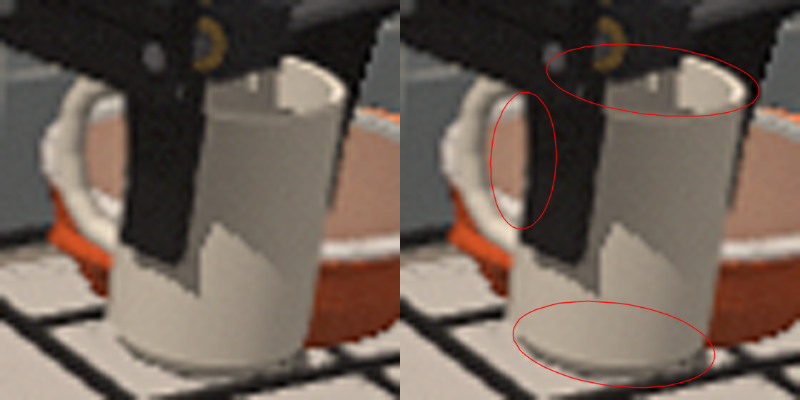

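```bash
python3 -m crank '0 0.15 -0.33 0.05 -0.13 0.7 1; 0 0 -0.33 0.05 -0.13 0.7 1; 0 0 0 0 0 0.7 1; 0 0 0 0 0 0.6 1; 0 0 0 0 0 0 1'; python3 -c "
from h import *
st(); plan([.4443,-.0725,.137],93.3)
s=shot('scene','s3')
sp=standpts((.4865,.045),3.3)
from rig import robot
o=robot.get_obs();p=np.array(o['position']);Q=R.from_quat(o['tool_rot'])*toolrot(90).inv()*R.from_euler('z',-90,degrees=True)
draw(s,mugpts(p+[0,0,.004],Q)+sp,'s3d',(330,180,490,300),5)
"
```

```text
time: 10.3
position: [0.4478, -0.0733, 0.1386]
tool_rot: [-0.023, 1.0, -0.001, 0.004]
ft_force: [0.1, 0.3, -2.9]
grip_width: 0.0645
t 10.3 p [ 0.4478 -0.0733  0.1386] hy 92.66 z [ 0.007 -0.001 -1.   ] F [ 0.1   0.33 -2.86] M [ 0.16 -0.05  0.06] w 0.0645 q [ -24.   25.  111.    0.   43. -116.]
n 1 rotvec [-0.1  0.4 -0.6] d [-0.0035  0.0008 -0.0016]
-0.02 0.08 -0.13 0.09 0.03 0.04
```

View pics/s3d.png

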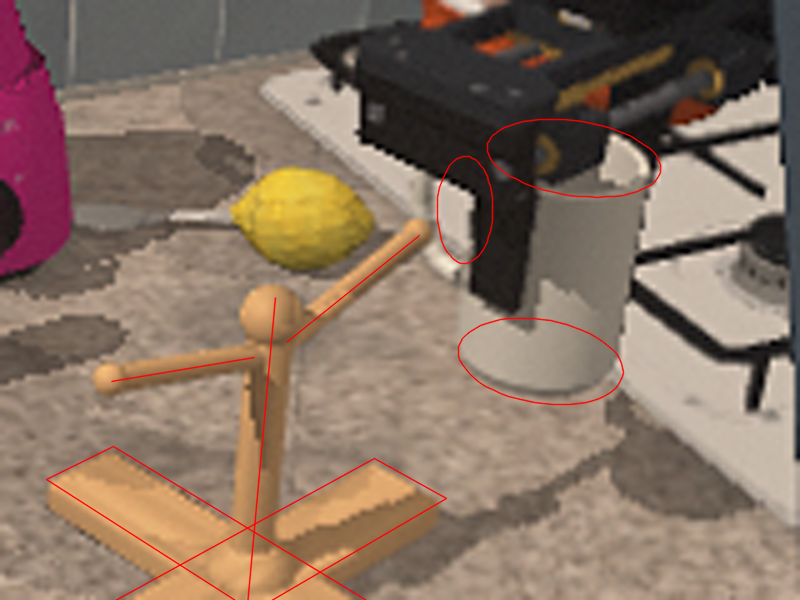

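```bash
python3 -m crank '0 0.08 -0.1 0.09 0.1 0 1; 0 0 0 0 0.35 0 1; 0 0 0 0 0.35 0 1; 0 0 0 0 0.3 0 1' ; python3 -c "
from h import *
st(); plan([.4402,-.0027,.137],93.3)
s=shot('scene','s4',(330,180,490,300),5)
"
```

```text
time: 10.85
position: [0.4444, -0.0276, 0.1424]
tool_rot: [-0.027, 1.0, -0.002, 0.004]
ft_force: [-0.2, -0.8, -3.0]
grip_width: 0.0644
t 10.85 p [ 0.4444 -0.0276  0.1424] hy 93.1 z [ 0.009 -0.005 -1.   ] F [-0.2  -0.8  -2.96] M [ 0.07 -0.09 -0.  ] w 0.0644 q [ -18.   24.  112.   -0.   43. -111.]
n 1 rotvec [-0.3  0.5 -0.2] d [-0.0042  0.0249 -0.0054]
-0.06 0.10 -0.04 0.07 0.63 0.13
```

View pics/s4.png

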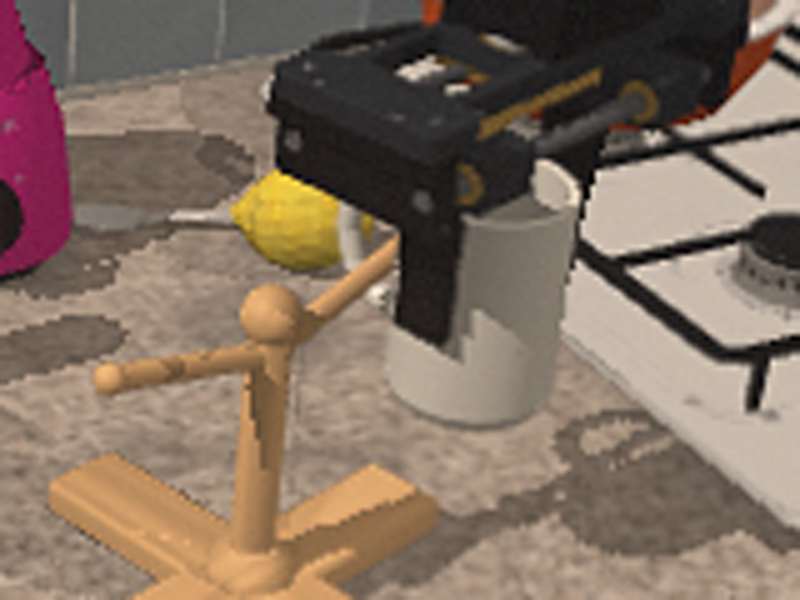

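```bash
python3 -m crank '0 0.08 0 0.1 0.3 0.13 1; 0 0 0 0.05 0.3 0.05 1; 0 0 0 0 0 0.1 1' ; python3 -c "
from h import *
st(); plan([.4402,-.0027,.137],93.3)
"
```

```text
time: 11.28
position: [0.4358, -0.0003, 0.1304]
tool_rot: [-0.028, 1.0, -0.002, 0.0]
ft_force: [0.5, -0.4, -3.6]
grip_width: 0.0642
t 11.28 p [ 4.358e-01 -3.000e-04  1.304e-01] hy 93.22 z [ 0.001 -0.004 -1.   ] F [ 0.51 -0.4  -3.57] M [ 0.06 -0.14 -0.01] w 0.0642 q [ -15.   25.  114.   -0.   41. -108.]
n 1 rotvec [-0.2  0.  -0.1] d [ 0.0044 -0.0024  0.0066]
-0.05 0.01 -0.02 -0.11 -0.07 -0.16
```

Run:
```python
from h import *
st(); 
pk=np.array([.489,.1366])
plan([.459,0,.099],93.3,-25,n=6)
for i in range(7):
    a=np.radians(25*i/6); P=np.array([.4358,.1304])+(np.array([.459,.099])-[.4358,.1304])*i/6
    d=pk-P; u=np.array([np.cos(a),np.sin(a)]); w=np.array([-np.sin(a),np.cos(a)])
    print((d@u-.047)*1e3, (d@w-.007)*1e3)
```

```text
t 11.28 p [ 4.358e-01 -3.000e-04  1.304e-01] hy 93.22 z [ 0.001 -0.004 -1.   ] F [ 0.51 -0.4  -3.57] M [ 0.06 -0.14 -0.01] w 0.0642 q [ -15.   25.  114.   -0.   41. -108.]
n 6 rotvec [ -0.2 -25.   -0. ] d [ 0.0232  0.0003 -0.0314]
-0.01 -0.83 -0.00 -0.10 -0.00 0.13
-0.01 -0.83 -0.00 -0.09 -0.00 0.14
-0.01 -0.83 -0.00 -0.08 -0.00 0.14
-0.01 -0.83 -0.00 -0.07 -0.00 0.15
-0.01 -0.83 -0.00 -0.05 -0.00 0.15
-0.01 -0.83 -0.00 -0.04 -0.00 0.16
6.199999999999969 -0.799999999999989
3.0336640224900293 0.8186541919611061
0.4021441559343836 2.901125439846267
-1.6460585585663448 5.376994616101469
-3.069934687734685 8.171406786528467
-3.8363427374394354 11.205793416998445
-3.920319747450232 14.398624940357061
```

```bash
python3 -m crank '0 -0.83 0 -0.12 0 0.08 1; 0 -0.83 0 -0.1 0 0.14 1; 0 -0.83 0 -0.08 0 0.14 1; 0 -0.83 0 -0.07 0 0.14 1; 0 -0.83 0 -0.05 0 0.14 1' ; python3 -c "
from h import *
st(); plan([.459,0,.099],93.3,-25)
s=shot('scene','s5',(330,180,490,300),5)
"
```

```text
time: 11.9
position: [0.4548, 0.0047, 0.1087]
tool_rot: [-0.03, 0.986, 0.008, 0.166]
ft_force: [-3.8, -1.3, -2.0]
grip_width: 0.0643
t 11.9 p [0.4548 0.0047 0.1087] hy 93.57 z [ 0.327  0.026 -0.945] F [-3.83 -1.3  -2.02] M [ 0.02  0.87 -0.05] w 0.0643 q [ -19.   27.  127.   41.   11. -151.]
n 2 rotvec [ 0.4 -5.9  0.1] d [ 0.0042 -0.0047 -0.0097]
0.04 -0.59 0.01 -0.01 -0.06 0.13
0.04 -0.59 0.01 0.00 -0.06 0.13
```

View pics/s5.png

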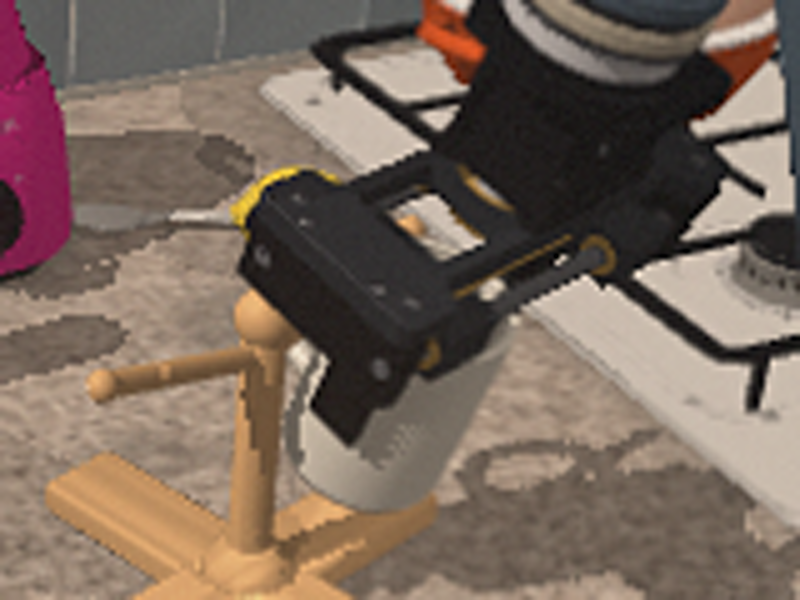

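```bash
python3 -m crank '0 0 0 0.12 -0.08 0 1; 0 0 0 0 0 0 1' ; python3 -c "
from h import *
st()
s=shot('scene','s6',(330,180,490,300),5)
"
```

```text
time: 12.2
position: [0.4505, 0.0007, 0.1063]
tool_rot: [-0.029, 0.986, 0.008, 0.165]
ft_force: [0.3, -0.1, -3.5]
grip_width: 0.0642
t 12.2 p [0.4505 0.0007 0.1063] hy 93.46 z [ 0.326  0.026 -0.945] F [ 0.32 -0.11 -3.5 ] M [ 0.07  0.34 -0.05] w 0.0642 q [ -20.   27.  127.   44.   11. -156.]
```

View pics/s6.png

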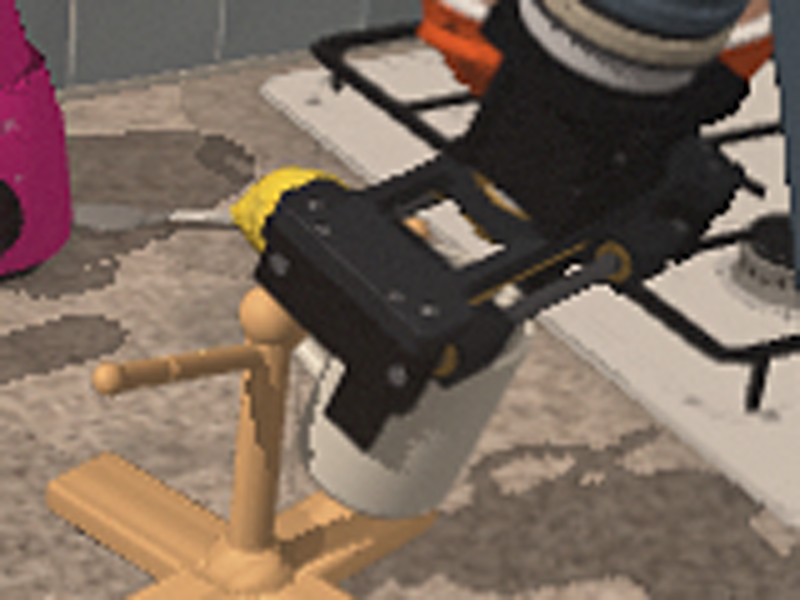

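```bash
python3 -m crank '0 0 0 0.04 0 0.1 1; 0 0 0 0.04 0 0.1 1' ; python3 -c "
from h import *
st()"
```

```text
time: 12.5
position: [0.453, -0.0, 0.0986]
tool_rot: [-0.03, 0.985, 0.007, 0.168]
ft_force: [-1.9, 1.7, 2.3]
grip_width: 0.0641
t 12.5 p [ 0.453  -0.      0.0986] hy 93.52 z [ 0.33   0.024 -0.944] F [-1.92  1.66  2.31] M [0.37 0.1  0.18] w 0.0641 q [ -20.   28.  128.   52.   10. -163.]
```

```bash
python3 -m crank '0 0.1 0 -0.02 0 -0.04 -1; 0 0.05 0 0 0 0 -1; 0 0.05 0 0 0 0 -1; 0 0 0 0 0 0 -1' ; python3 -c "
from h import *
st()
s=shot('scene','s7',(330,180,490,300),5)
"
```

```text
time: 13.0
position: [0.4589, -0.0019, 0.1025]
tool_rot: [-0.03, 0.986, 0.004, 0.163]
ft_force: [-0.0, 0.3, -0.4]
grip_width: 0.0863
t 13.0 p [ 0.4589 -0.0019  0.1025] hy 93.5 z [ 0.321  0.019 -0.947] F [-0.03  0.26 -0.36] M [ 0.1   0.08 -0.06] w 0.0863 q [ -19.   28.  126.   40.   11. -151.]
```

View pics/s7.png

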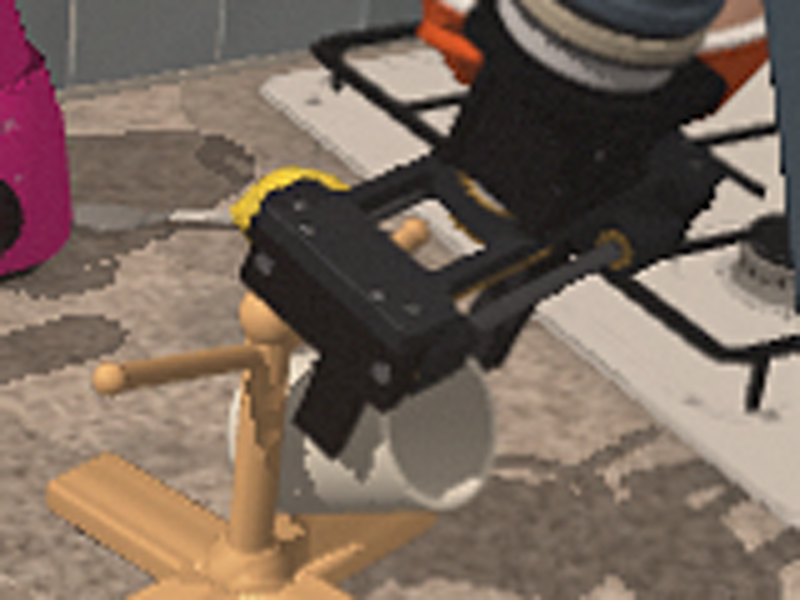

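```bash
python3 -m crank '0 0 0 0 0 -0.5 -1; 0 0 0 0 0 -0.8 -1; 0 0 0 0 0 -0.9 -1; 0 0.5 0 0 0 -0.9 -1; 0 0.8 0 0 0 -0.5 -1' ; python3 -c "
from h import *
st(); plan([.43,.0,.23],95,0);
a=(np.array([.430,.02,.23]),toolrot(98)); plan([.448,.361,.12],110.4,start=a)
s=shot('scene','s8',(330,180,490,300),5)
t=shot('top','t8',(280,220,460,400),4)
"
```

```text
time: 13.68
position: [0.4113, -0.0055, 0.2422]
tool_rot: [-0.028, 0.994, 0.001, 0.103]
ft_force: [-0.2, 0.2, -0.5]
grip_width: 0.0875
t 13.68 p [ 0.4113 -0.0055  0.2422] hy 93.27 z [ 0.205  0.009 -0.979] F [-0.16  0.22 -0.46] M [ 0.11 -0.03 -0.03] w 0.0875 q [ -20.    7.  117.    6.   45. -117.]
n 3 rotvec [-0.3 11.9 -1.7] d [ 0.0187  0.0055 -0.0122]
-0.02 0.79 -0.11 -0.13 0.04 0.13
-0.02 0.79 -0.11 -0.14 0.04 0.12
-0.02 0.79 -0.11 -0.15 0.03 0.11
n 10 rotvec [  0.    0.  -12.4] d [ 0.018  0.341 -0.11 ]
0.00 0.00 -0.25 -0.16 0.84 0.28
0.00 0.00 -0.25 -0.18 0.83 0.28
0.00 0.00 -0.25 -0.20 0.83 0.28
0.00 0.00 -0.25 -0.22 0.83 0.28
0.00 0.00 -0.25 -0.24 0.82 0.28
0.00 0.00 -0.25 -0.25 0.82 0.28
0.00 0.00 -0.25 -0.27 0.81 0.28
0.00 0.00 -0.25 -0.29 0.80 0.28
0.00 0.00 -0.25 -0.31 0.80 0.28
0.00 0.00 -0.25 -0.32 0.79 0.28
```

View pics/s8.png

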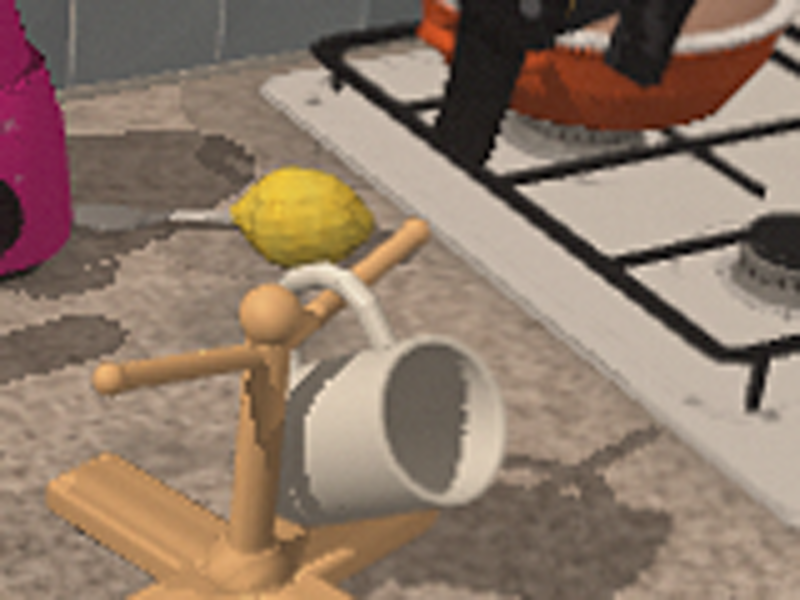

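View pics/t8.png

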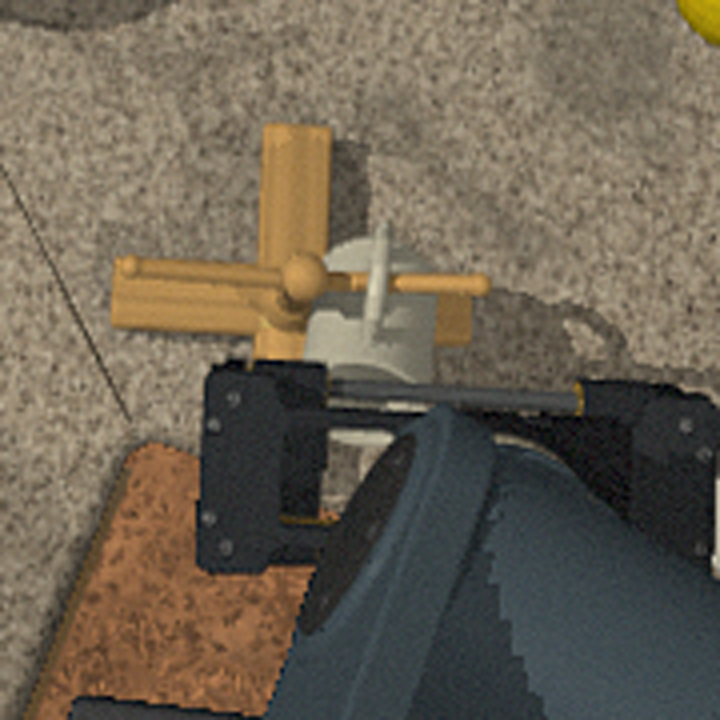

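```bash
python3 -m crank '0 0.8 -0.1 -0.1 0.4 0 -1; 0 0.8 -0.2 -0.1 0.8 0 -1; 0 0.5 -0.3 -0.1 0.9 0.1 -1; 0 0.2 -0.3 -0.15 0.9 0.1 -1; 0 0 -0.3 -0.2 0.9 0.1 -1' ;python3 -m crank '0 0 -0.3 -0.2 0.9 0.1 -1; 0 0 -0.3 -0.2 0.9 0.1 -1; 0 0 -0.3 -0.2 0.9 0.2 -1' ; python3 -c "
from h import *
st(); plan([.448,.361,.12],110.4)
"
```

```text
time: 14.4
position: [0.426, 0.1548, 0.2274]
tool_rot: [-0.081, 0.997, -0.004, 0.004]
ft_force: [0.1, 0.8, 0.9]
grip_width: 0.0868
time: 14.78
position: [0.428, 0.2692, 0.2059]
tool_rot: [-0.122, 0.993, -0.003, 0.003]
ft_force: [-0.1, 0.5, 0.7]
grip_width: 0.0872
t 14.78 p [0.428  0.2692 0.2059] hy 103.97 z [ 0.006 -0.006 -1.   ] F [-0.1   0.52  0.69] M [ 0.15 -0.13  0.03] w 0.0872 q [ 20.  22. 100.  -1.  57. -84.]
n 4 rotvec [-0.4  0.3 -6.4] d [ 0.02    0.0918 -0.0859]
-0.02 0.01 -0.32 -0.26 0.53 0.53
-0.02 0.01 -0.32 -0.27 0.52 0.53
-0.02 0.01 -0.32 -0.29 0.51 0.54
-0.02 0.01 -0.32 -0.30 0.50 0.54
```

```bash
python3 -m crank '0 0 -0.32 -0.26 0.53 0.5 -1; 0 0 -0.32 -0.28 0.52 0.5 -1; 0 0 -0.32 -0.3 0.51 0.5 -1; 0 0 -0.32 -0.3 0.5 0.5 -1; 0 0 0 0 0 0.1 -1' ; python3 -c "
from h import *
st(); plan([.448,.361,.05],110.4)
c=shot('wrist','w9');s=shot('scene','s9',(150,280,350,430),4)"
```

```text
time: 15.4
position: [0.445, 0.3655, 0.1107]
tool_rot: [-0.182, 0.983, -0.002, -0.001]
ft_force: [-0.1, -0.4, 0.4]
grip_width: 0.0869
t 15.4 p [0.445  0.3655 0.1107] hy 110.91 z [-0.    -0.005 -1.   ] F [-0.07 -0.4   0.36] M [ 0.1  -0.08 -0.01] w 0.0869 q [ 28.  35.  95.  -0.  50. -82.]
n 2 rotvec [-0.3 -0.1  0.5] d [ 0.003  -0.0045 -0.0607]
-0.03 -0.01 0.05 -0.02 -0.06 0.76
-0.03 -0.01 0.05 -0.02 -0.06 0.76
```

View pics/w9.png

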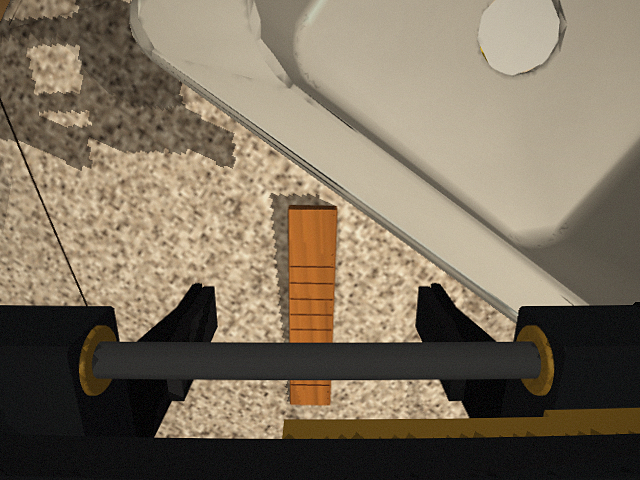

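View pics/s9.png

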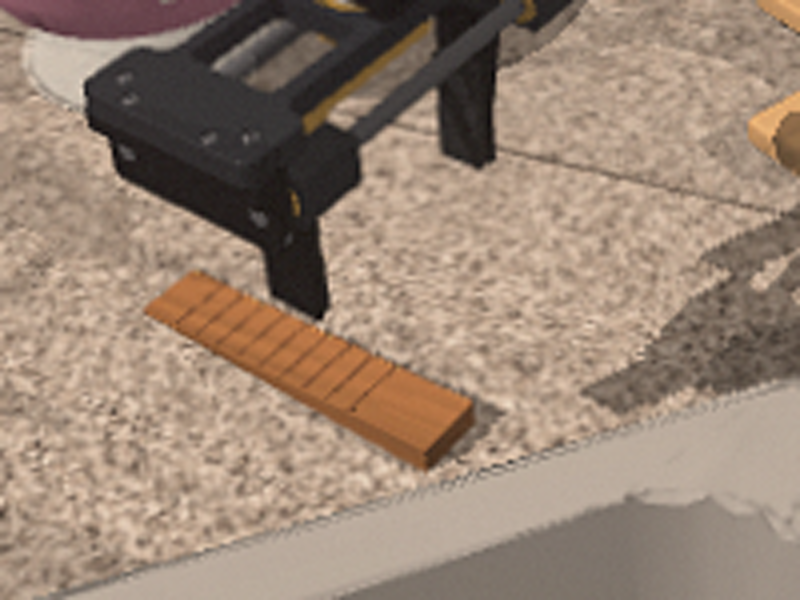

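```bash
python3 -c "
from h import *
c=load('w9')
A=[plane(c,u,z) for u,z in [((289,207),.014),((337,207),.014),((289,404),.002),((330,404),.002)]]
k=(A[0]+A[1])/2; n=(A[2]+A[3])/2; d=(n-k)[:2]; L=np.linalg.norm(d); print(k,n,L,np.degrees(np.arctan2(d[1],d[0])),'grip',k[:2]+d/L*.02)
u=d/L; g=k[:2]+d/L*.02
st(); plan([*g,.05],np.degrees(np.arctan2(d[1],d[0]))+90)
"
```

```text
[0.42488323 0.35546754 0.014     ] [0.576284   0.40999439 0.002     ] 0.16092038087076346 19.806439744225305 grip [0.44370009 0.36224442]
t 15.5 p [0.4448 0.3641 0.1118] hy 110.83 z [-0.    -0.006 -1.   ] F [-0.04 -0.12 -0.02] M [ 0.11 -0.14 -0.06] w 0.0873 q [ 28.  35.  95.  -0.  50. -82.]
n 2 rotvec [-0.3 -0.1  1. ] d [-0.0011 -0.0019 -0.0618]
-0.03 -0.01 0.10 0.02 -0.01 0.77
-0.03 -0.01 0.10 0.02 -0.02 0.77
```

```bash
python3 -m crank '0 0 0.1 -0.02 -0.02 0.7 -1; 0 0 0.05 0 -0.02 0.7 -1; 0 0 0 0 0 0.45 -1; 0 0 0 0 0 0 -1' ; python3 -c "
from h import *
st(); plan([.446,.3625,.003],110.2)"
```

```text
time: 16.0
position: [0.4474, 0.3598, 0.0389]
tool_rot: [-0.172, 0.985, -0.002, 0.001]
ft_force: [-0.3, -0.3, 0.5]
grip_width: 0.087
t 16.0 p [0.4474 0.3598 0.0389] hy 109.84 z [ 0.003 -0.003 -1.   ] F [-0.26 -0.31  0.46] M [ 0.14 -0.14 -0.03] w 0.087 q [ 28.  42.  97.  -0.  41. -82.]
n 2 rotvec [-0.2  0.1 -0.4] d [-0.0014  0.0027 -0.0359]
-0.02 0.01 -0.04 0.01 0.04 0.45
-0.02 0.01 -0.04 0.01 0.04 0.45
```

```bash
python3 -m crank '0 0 -0.05 0.01 0.04 0.4 -1; 0 0 0 0.01 0.03 0.35 -1; 0 0 0 0 0 0.1 -1' ; python3 -c "
from h import *
st(); plan([.446,.3625,.003],110.2)"
```

```text
time: 16.38
position: [0.4474, 0.3622, 0.0054]
tool_rot: [-0.174, 0.985, -0.001, 0.004]
ft_force: [0.1, -0.7, -0.4]
grip_width: 0.0872
t 16.38 p [0.4474 0.3622 0.0054] hy 110.04 z [ 0.007 -0.001 -1.   ] F [ 0.11 -0.66 -0.38] M [ 0.12 -0.1   0.02] w 0.0872 q [ 28.  45.  98.  -0.  37. -82.]
n 1 rotvec [-0.2  0.4 -0.2] d [-0.0014  0.0003 -0.0024]
-0.04 0.08 -0.03 0.03 0.02 0.06
```

```bash
python3 -m crank '0 0.05 0 0.02 0 0.08 1; 0 0 0 0 0 0.02 1; 0 0 0 0 0 0.02 1;0 0 0 0 0 0 1;0 0 0 0 0 0 1' 30;  python3 -c "
from h import *
st()"
```

```text
time: 17.0
position: [0.4473, 0.3655, 0.0028]
tool_rot: [-0.173, 0.985, 0.001, 0.003]
ft_force: [0.5, 0.7, -0.7]
grip_width: 0.0453
t 17.0 p [0.4473 0.3655 0.0028] hy 109.9 z [ 0.006  0.003 -1.   ] F [ 0.51  0.71 -0.71] M [ 0.11 -0.08 -0.03] w 0.0453 q [ 28.  45.  97.   0.  37. -82.]
```

```bash
python3 -m crank '0 0 0 0 -0.06 0.02 1; 0 0 0 0 0 0.01 1; 0 0 0 0 0 0.01 1;0 0 0 0 0 0 1' 30;  python3 -c "
from h import *
st()"
```

```text
time: 17.5
position: [0.4482, 0.3626, 0.0016]
tool_rot: [-0.173, 0.985, 0.001, 0.003]
ft_force: [-0.4, 0.1, 0.2]
grip_width: 0.0318
t 17.5 p [0.4482 0.3626 0.0016] hy 109.88 z [ 0.006  0.003 -1.   ] F [-0.41  0.15  0.21] M [ 0.1  -0.09  0.02] w 0.0318 q [ 28.  45.  98.   0.  37. -82.]
```

```bash
python3 -m crank '0 0 0 0 0 -0.4 1; 0 0 0.5 0 0 -0.6 1; 0 0 1 0 0 -0.2 1' ; python3 -c "
from h import *
st(); plan([.4716,.3026,.04],3.3)"
```

```text
time: 17.88
position: [0.4475, 0.362, 0.0512]
tool_rot: [-0.106, 0.994, 0.001, 0.002]
ft_force: [0.2, -0.2, -1.0]
grip_width: 0.0319
t 17.88 p [0.4475 0.362  0.0512] hy 102.16 z [ 0.004  0.002 -1.   ] F [ 0.2  -0.21 -1.02] M [ 0.1  -0.16 -0.03] w 0.0319 q [ 28.  40.  97.  -0.  42. -74.]
n 21 rotvec [ 0.3  0.1 98.9] d [ 0.0241 -0.0594 -0.0112]
0.00 0.00 0.94 -0.01 -0.08 0.01
0.00 0.00 0.94 -0.02 -0.07 0.01
0.00 0.00 0.94 -0.03 -0.07 0.01
0.00 0.00 0.94 -0.03 -0.07 0.01
0.00 0.00 0.94 -0.04 -0.07 0.01
0.00 0.00 0.94 -0.04 -0.06 0.01
0.00 0.00 0.94 -0.05 -0.06 0.01
0.00 0.00 0.94 -0.05 -0.06 0.01
0.00 0.00 0.94 -0.06 -0.05 0.01
0.00 0.00 0.94 -0.06 -0.05 0.01
0.00 0.00 0.94 -0.06 -0.04 0.01
0.00 0.00 0.94 -0.07 -0.04 0.01
0.00 0.00 0.94 -0.07 -0.03 0.01
0.00 0.00 0.94 -0.07 -0.02 0.01
0.00 0.00 0.94 -0.07 -0.02 0.01
0.00 0.00 0.94 -0.08 -0.01 0.01
0.00 0.00 0.94 -0.08 -0.01 0.01
0.00 0.00 0.94 -0.08 -0.00 0.01
0.00 0.00 0.94 -0.08 0.01 0.01
0.00 0.00 0.94 -0.08 0.01 0.01
0.00 0.00 0.94 -0.07 0.02 0.01
```

```bash
python3 -m crank '0 0 0.95 -0.01 -0.08 0 1; 0 0 0.95 -0.02 -0.07 0 1; 0 0 0.95 -0.03 -0.07 0 1; 0 0 0.95 -0.03 -0.07 0 1; 0 0 0.95 -0.04 -0.07 0 1'; python3 -m crank '0 0 0.95 -0.04 -0.06 0 1; 0 0 0.95 -0.05 -0.06 0 1; 0 0 0.95 -0.05 -0.06 0 1; 0 0 0.95 -0.06 -0.05 0 1; 0 0 0.95 -0.06 -0.05 0 1'; python3 -m crank '0 0 0.95 -0.06 -0.04 0 1; 0 0 0.95 -0.07 -0.04 0 1; 0 0 0.95 -0.07 -0.03 0 1; 0 0 0.95 -0.07 -0.02 0 1; 0 0 0.95 -0.07 -0.02 0 1'; python3 -c "
from h import *
st(); plan([.4716,.3026,.04],3.3)"
```

```text
time: 18.5
position: [0.4549, 0.3483, 0.0566]
tool_rot: [0.108, 0.994, 0.003, 0.005]
ft_force: [-0.2, -1.2, 0.7]
grip_width: 0.0317
time: 19.12
position: [0.4613, 0.3337, 0.0606]
tool_rot: [0.317, 0.949, 0.005, 0.005]
ft_force: [0.3, -0.6, -0.5]
grip_width: 0.0318
time: 19.75
position: [0.4673, 0.3194, 0.0646]
tool_rot: [0.511, 0.859, 0.007, 0.005]
ft_force: [-0.3, 0.3, -0.8]
grip_width: 0.0314
t 19.75 p [0.4673 0.3194 0.0646] hy 28.52 z [ 0.017  0.007 -1.   ] F [-0.34  0.28 -0.81] M [ 0.09 -0.14 -0.05] w 0.0314 q [23. 38. 99.  0. 42. -5.]
n 6 rotvec [ 1.  -0.1 25.2] d [ 0.0043 -0.0168 -0.0246]
0.03 -0.00 0.84 -0.07 -0.02 0.10
0.03 -0.00 0.84 -0.07 -0.01 0.10
0.03 -0.00 0.84 -0.07 -0.01 0.10
0.03 -0.00 0.84 -0.07 -0.00 0.10
0.03 -0.00 0.84 -0.07 0.00 0.10
0.03 -0.00 0.84 -0.07 0.01 0.10
```

```bash
python3 -m crank '0.05 0 0.85 -0.07 -0.02 0.05 1; 0.05 0 0.85 -0.07 -0.01 0.1 1; 0.05 0 0.85 -0.07 -0.01 0.1 1; 0.05 0 0.85 -0.07 0 0.1 1; 0.05 0 0.85 -0.07 0 0.1 1'; python3 -m crank '0.05 0 0.7 -0.05 0 0.2 1; 0 0 0 0 0 0.1 1'; python3 -c "
from h import *
st(); plan([.4716,.3026,.0016],3.3)
s=shot('scene','s10',(240,220,460,400),3.6);t=shot('top','t10',(220,220,420,370),4);w=shot('wrist','w10')"
```

```text
time: 20.38
position: [0.4721, 0.3057, 0.0506]
tool_rot: [0.666, 0.746, 0.001, -0.001]
ft_force: [-0.8, 0.0, 0.5]
grip_width: 0.0318
time: 20.62
position: [0.4731, 0.3037, 0.0398]
tool_rot: [0.689, 0.725, 0.0, -0.002]
ft_force: [0.0, -0.7, -0.8]
grip_width: 0.0317
t 20.62 p [0.4731 0.3037 0.0398] hy 2.94 z [-0.002  0.003 -1.   ] F [ 0.03 -0.71 -0.8 ] M [ 0.   -0.16  0.02] w 0.0317 q [21. 41. 99.  0. 40. 18.]
n 2 rotvec [-0.1 -0.2 -0.4] d [-0.0015 -0.0011 -0.0382]
-0.01 -0.02 -0.04 -0.01 -0.02 0.48
-0.01 -0.02 -0.04 -0.01 -0.02 0.48
```

View pics/s10.png

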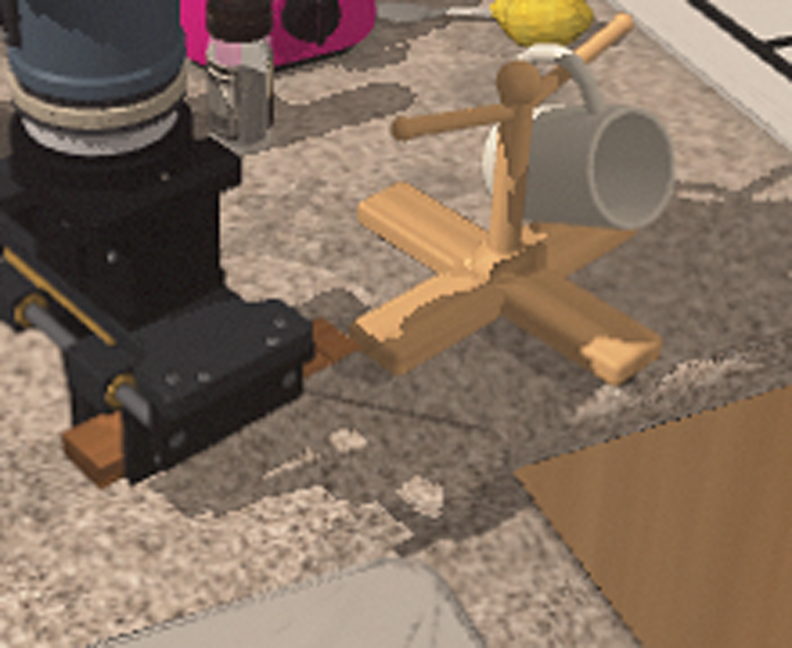

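View pics/t10.png

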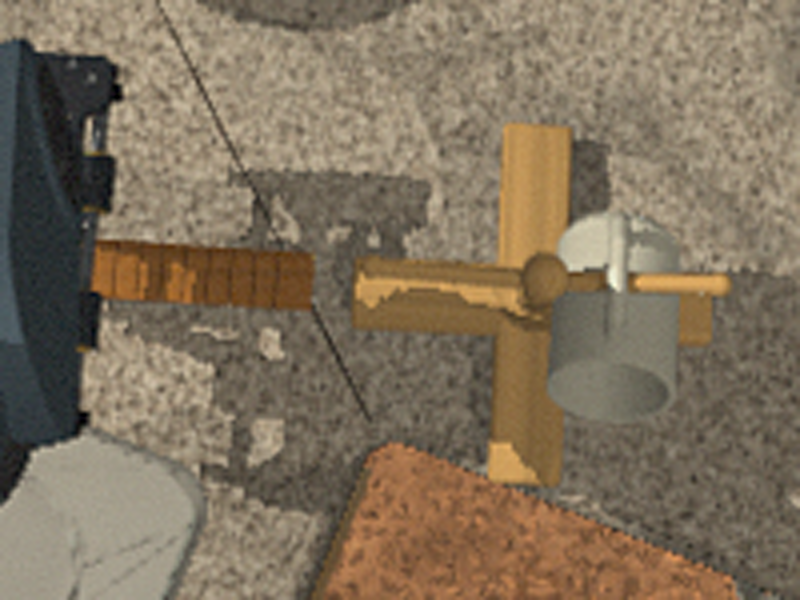

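View pics/w10.png

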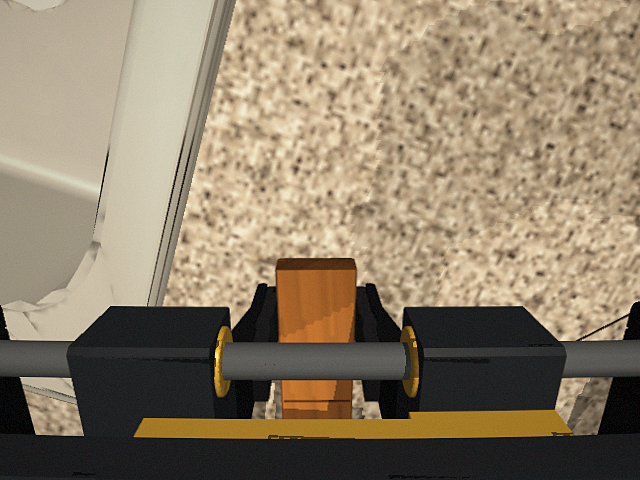

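Run:
```python
from h import *
t=load('t10'); T=lambda u,v:(220+(u+.5)/4-.5,220+(v+.5)/4-.5)
P=[plane(t,T(*u),z)[:2] for u,z in [((313,255),.040),((313,308),.040),((102,242),.0455),((102,298),.0455),((355,258),.024),((354,329),.024),((713,345),.024),((503,125),.024),((571,127),.024),((489,483),.024),((561,487),.024)]]
for p in P: print(p.round(4))
tip=(P[0]+P[1])/2; leg=(P[4]+P[5])/2; print('tip',tip,'leg',leg)
g=np.array([.4731,.3037]); d=tip-g; print(np.linalg.norm(d),np.degrees(np.arctan2(*d[::-1])))
f=(P[7]+P[8])/2; n=(P[9]+P[10])/2; print('far',f,'near',n,'mid',(f+n)/2,'yaw',np.degrees(np.arctan2(*(f-n)[::-1])))
```

```text
[0.497  0.1667]
[0.4683 0.163 ]
[0.4902 0.2815]
[0.4601 0.2768]
[0.4999 0.1445]
[0.4609 0.1402]
[ 0.475  -0.0569]
[0.5842 0.0707]
[0.5874 0.0325]
[0.3872 0.0574]
[0.3896 0.0185]
tip [0.48266653 0.16481144] leg [0.48038103 0.14231464]
0.1392176382951091 -86.0597369887886
far [0.5857959  0.05159344] near [0.38838282 0.03796662] mid [0.48708936 0.04478003] yaw 3.948690970615669
```

```bash
python3 -m crank '0 -0.1 -0.05 0 -0.08 0.4 1; 0 0 0 0 0 0.35 1; 0 0 0 0 0 0.15 1'; python3 -c "
from h import *
st(); plan([.470,.3026,.0016],3.3)"
```

```text
time: 21.15
position: [0.4695, 0.304, 0.002]
tool_rot: [0.686, 0.727, -0.003, 0.002]
ft_force: [-0.3, -0.3, -1.0]
grip_width: 0.0316
t 21.15 p [0.4695 0.304  0.002 ] hy 3.32 z [-0.001 -0.006 -1.   ] F [-0.3  -0.26 -0.97] M [ 0.08 -0.06  0.  ] w 0.0316 q [ 22.  45. 100.  -1.  36.  19.]
n 1 rotvec [-0.1  0.4  0. ] d [ 0.0005 -0.0014 -0.0004]
-0.02 0.07 0.00 -0.04 0.01 0.01
```

```bash
python3 -m crank '0 0 0.1 -0.2 0 0.02 1; 0 0 0 -0.3 0 0.02 1; 0 0 0 -0.3 0 0.02 1;0 0 0 -0.1 0 0.02 1'; python3 -c "
from h import *
st(); 
s=shot('scene','s11',(240,220,460,400),3.6);t=shot('top','t11',(220,220,420,370),4)"
```

```text
time: 21.65
position: [0.4755, 0.2726, 0.0016]
tool_rot: [0.691, 0.723, 0.004, 0.002]
ft_force: [-2.0, 3.3, 5.8]
grip_width: 0.0315
t 21.65 p [0.4755 0.2726 0.0016] hy 2.59 z [ 0.009  0.003 -1.   ] F [-1.96  3.3   5.82] M [ 0.58  0.26 -0.07] w 0.0315 q [ 18.  44. 102.   0.  33.  16.]
```

View pics/s11.png

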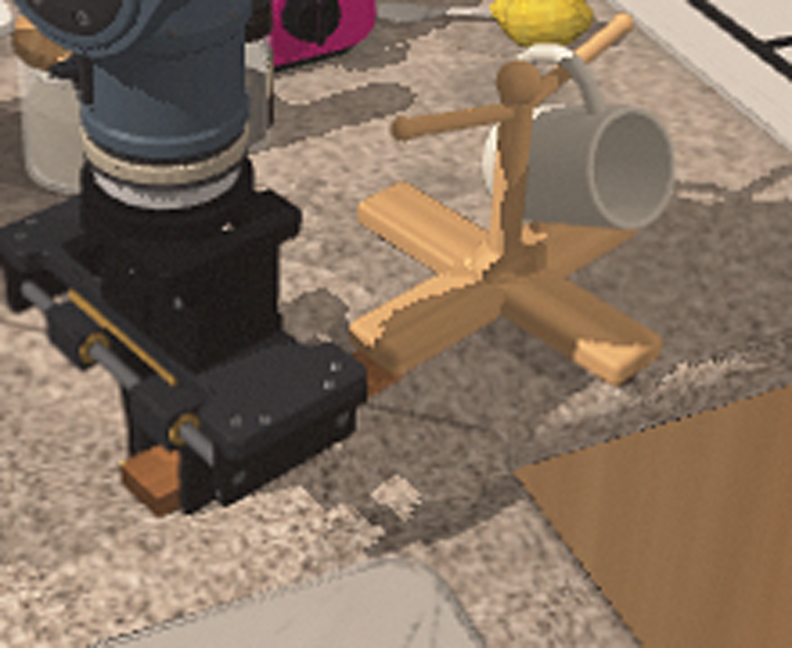

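View pics/t11.png

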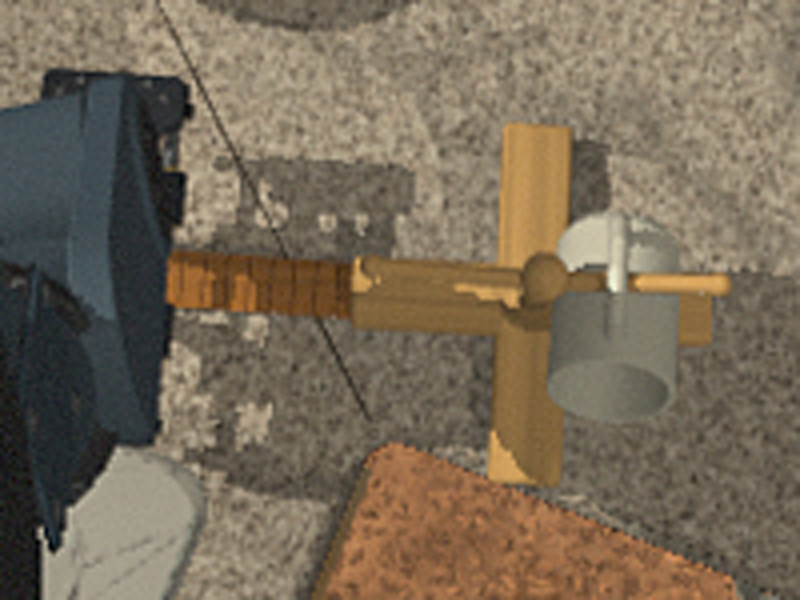

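```bash
python3 -c "
from h import *
plan([.470,.25,.0016],3.0)"; python3 -m crank '0.1 -0.05 0 -0.1 -0.06 -0.02 1; 0 0 0 -0.25 -0.04 0 1; 0 0 0 -0.25 0 0 1; 0 0 0 -0.1 0 0 1'; python3 -c "
from h import *
st(); plan([.470,.25,.0016],3.0)"
```

```text
n 1 rotvec [ 0.5 -0.1 -0.4] d [-0.0055 -0.0223 -0.    ]
0.11 -0.02 -0.08 -0.55 -0.16 -0.00
time: 22.25
position: [0.4722, 0.2417, 0.0019]
tool_rot: [0.691, 0.723, -0.002, 0.001]
ft_force: [0.4, 0.2, -0.6]
grip_width: 0.0316
t 22.25 p [0.4722 0.2417 0.0019] hy 2.63 z [-0.001 -0.003 -1.   ] F [ 0.36  0.19 -0.57] M [ 0.01 -0.05 -0.04] w 0.0316 q [ 15.  44. 104.  -0.  32.  13.]
n 1 rotvec [-0.1  0.2 -0.4] d [-0.0022  0.0083 -0.0003]
-0.01 0.04 -0.07 0.21 -0.05 0.01
```

```bash
python3 -m crank '0 0 0 -0.2 0.03 0.01 1; 0 0 0 -0.25 0.03 0 1; 0 0 0 -0.2 0 0 1; 0 0 0 -0.05 0 0 1'; python3 -c "
from h import *
st()"
```

```text
time: 22.75
position: [0.4765, 0.2114, 0.0015]
tool_rot: [0.691, 0.723, -0.001, 0.001]
ft_force: [-0.3, 0.0, -0.3]
grip_width: 0.0318
t 22.75 p [0.4765 0.2114 0.0015] hy 2.56 z [-0.001 -0.003 -1.   ] F [-0.3   0.05 -0.34] M [ 0.03 -0.05 -0.01] w 0.0318 q [ 12.  43. 105.  -0.  31.   9.]
```

```bash
python3 -m crank '0 0 0 -0.08 -0.02 0 1; 0 0 0 -0.06 0 0 1'; python3 -m crank '0 0 0 -0.03 0 0 1'; python3 -c "
from h import *
st()"
```

```text
time: 23.0
position: [0.4759, 0.2055, 0.0015]
tool_rot: [0.691, 0.723, -0.001, 0.001]
ft_force: [-0.9, -0.7, -0.5]
grip_width: 0.0317
time: 23.12
position: [0.476, 0.2043, 0.0016]
tool_rot: [0.691, 0.723, -0.001, 0.001]
ft_force: [1.0, -0.2, 0.4]
grip_width: 0.0318
t 23.12 p [0.476  0.2043 0.0016] hy 2.58 z [-0.001 -0.003 -1.   ] F [ 1.03 -0.17  0.36] M [ 0.03 -0.09  0.03] w 0.0318 q [ 11.  43. 106.  -0.  31.   9.]
```

```bash
python3 -m crank '0 0 0 -0.05 0 0 1';python3 -m crank '0 0 0 -0.04 0 0 1'; python3 -m crank '0 0 0 -0.04 0 0 1'
```

```text
time: 23.25
position: [0.476, 0.2024, 0.0015]
tool_rot: [0.691, 0.723, -0.001, 0.001]
ft_force: [-0.2, 1.8, -0.6]
grip_width: 0.0316
time: 23.38
position: [0.4761, 0.2014, 0.0015]
tool_rot: [0.691, 0.723, -0.001, 0.001]
ft_force: [-0.3, 4.7, -0.3]
grip_width: 0.0319
time: 23.5
position: [0.4762, 0.2007, 0.0015]
tool_rot: [0.692, 0.722, -0.0, 0.0]
ft_force: [0.1, 5.3, 0.4]
grip_width: 0.0321
```

```bash
python3 -c "
from h import *
t=shot('top','t12',(220,220,420,370),4);s=shot('scene','s12',(240,220,460,400),3.6)"
```

```text
(no output)
```

View pics/s12.png

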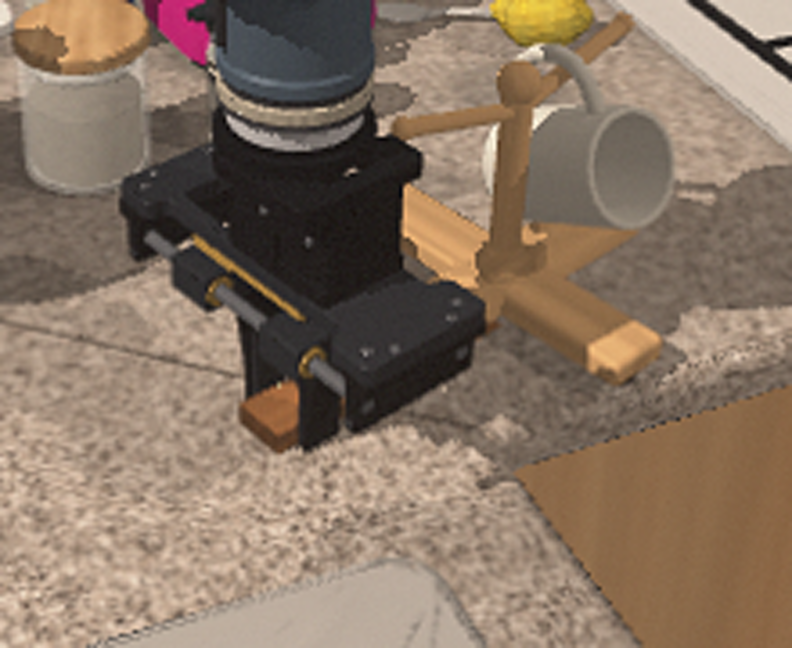

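View pics/t12.png

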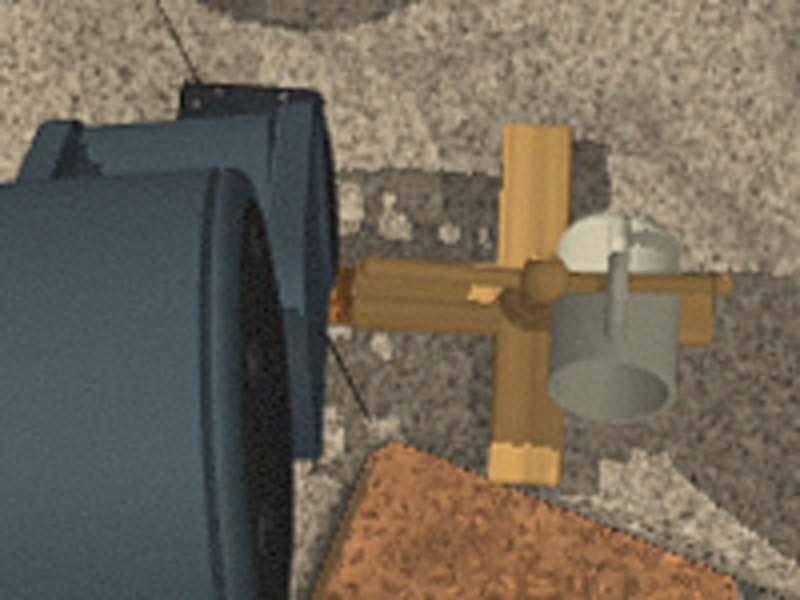

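```bash
python3 -c "
from h import *
from rig import viewer
st()
for i in range(3): viewer.camera('top'); st()"
```

```text
t 23.6 p [0.4762 0.2006 0.0015] hy 2.51 z [ 0.    -0.001 -1.   ] F [-0.27  4.65 -0.37] M [ 0.83  0.03 -0.07] w 0.0315 q [ 10.  43. 106.  -0.  31.   8.]
t 23.65 p [0.4762 0.2006 0.0015] hy 2.51 z [ 0.    -0.001 -1.   ] F [ 0.54  5.18 -1.45] M [ 0.81  0.01 -0.01] w 0.0316 q [ 10.  43. 106.  -0.  31.   8.]
t 23.7 p [0.4763 0.2006 0.0015] hy 2.52 z [ 0.    -0.001 -1.   ] F [-0.48  4.27 -0.02] M [ 0.82 -0.02 -0.04] w 0.0318 q [ 10.  43. 106.  -0.  31.   8.]
t 23.75 p [0.4762 0.2006 0.0015] hy 2.52 z [ 0.    -0.001 -1.   ] F [-0.78  4.58 -0.75] M [ 0.85  0.03 -0.04] w 0.0317 q [ 10.  43. 106.  -0.  31.   8.]
```

Run:
```python
from h import *
a=load('t10')['img'].astype(int);b=load('t12')['img'].astype(int)
c=(310,225,410,345)
from scipy.optimize import minimize
A=cv2.Canny(load('t10')['img'][225:345,310:410],60,150);B=cv2.Canny(load('t12')['img'][225:345,310:410],60,150)
print(cv2.phaseCorrelate(A.astype(float),B.astype(float)))
from rig import robot
print(robot.hand_in())
```

```text
((-0.06029425851385639, 0.09419956567099774), 0.49374049918532426)
the job is handed in; nothing more can be done
None
```

The mug hangs by its handle on the arm opposite the bare leg. The shim is in flat under the bare leg, thin end first, and I handed in at 23.75 s still gripping it.

**Last checks**
- **Shim drag:** it rose from about 0 to 1.8, then 4.7, then 5.3 N over the last 2 to 3 mm of travel. It held steady at 4.3 to 5.2 N while the arm stayed still, which is inside the expected 3 to 6 N.
- **Depth:** the tip is roughly 80 mm in under the leg, worked out from the tool position and the camera measurement of the leg end. It is about 2 mm past first contact, so I estimate the leg rose no more than about 0.15 mm. I did not measure that lift directly.
- **Stand:** the top pictures from before and after the insertion differ by about 0.1 pixel, so it did not shift.
- **Mug:** it was hanging freely in the last pictures.

**What did not go cleanly**
- While tilting the mug onto the arm, I leaned on the arm briefly with about 4 N and rocked the stand. I backed off, and it settled back to where it was.
- The last wrist joint came within about half a degree of its limit while I lowered the mug, but I saw no sign of it passing the limit.
- At the start of the slide the shim pressed on the worktop with about 6 N, which I corrected straight away.

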